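# Weigh out a gift chest of chocolate bars

## Robot

A 7-joint arm with a two-finger parallel gripper is mounted at the origin on the work surface. World frame = base frame: x ahead of the robot, y to its left, z up, the work surface at z = 0. Lengths are in m, angles in rad, forces in N, time in s.
With the tool pointing down it reaches from about 0.425 to 0.925 m from the base axis. Payload 6.8 kg.
Tool frame: the origin (TCP) lies at the very end of the fingers, on their centre line; the grasp point (between the pads) lies 19 mm behind it; z points along the fingers, y is the line along which they close (so a half turn about z gives the same grasp; the last joint's range is limited). The gripper opens to 88 mm and grips with 3 to 60 N. Pads are 20 mm wide; open, the fingers measure 115 mm over their backs; the gripper's body (75 mm by 178 mm) begins 61 mm behind the grasp point.
Start: joints at [-1.24, 0.477, 0.022, 1.555, -0.011, 1.109, -0.083], TCP at [0.287, 0.611, 0.223] pointing down, gripper open.
Joint ranges: [-2.96, 2.96], [-0.34, 2.1], [-1.41, 1.46], [0.24, 2.44], [-1.37, 4.51], [0.17, 1.92], [-2.96, 2.96]. Speed limits (rad/s): [2.39, 2.39, 3.14, 3.14, 3.14, 3.14, 3.14].

## Interface

Orientations are given as a unit quaternion [x, y, z, w].
In Python, from rig import telemetry, optics, workorder gives the robot as it stands.
- The arm moves only by the tool carry_out, never from a script. Its argument "increments" is a list that holds one entry, the list of rows, each a list of 7 numbers: the turn, a rotation vector about the tool's x, y, z in degrees, then the shift along the tool's x, y, z in mm, then the opening, from 0 (shut) to 1 (fully open). A call has 1 to 10 rows; each row is the pose to reach, as a shift and turn from the pose commanded when the call began, along the tool's axes at that moment; what a row does not reach only later rows make up. A row lasts 1/10 s, in which the tool goes at most 50 mm and 8.59 degrees, less where a joint would pass 70% of its speed; a pose out of reach is approached as far as the arm can. A call with a gripper value outside its range is refused whole. The fingers move at their own pace and stop on an object; the grip force is fixed at half the most. Time passes only in rows, so rows that repeat a pose let the fingers close. It gives the time, the measured TCP pose, the force, the opening and the grip force at its end, in the units of the state.
- telemetry.get_obs(): the state, without advancing time (a new reading comes with each control period).
- optics.get_image(name): name is "scene" or "side" or "wrist"; returns a dict with "image" (420x560x3 uint8, red, green, blue), "mtx" (3x3 intrinsics, pixels), "distortion" ([k1, k2, p1, p2, k3] as OpenCV has them; the pictures are not rectified), "rvec" (rotation vector, rad) and "tvec" (3), from world to camera coordinates, as OpenCV has them; the wrist camera has in their place "T_tool_cam" (4x4, takes a point from camera to tool coordinates, whose origin is the TCP and whose axes are the flange's). Camera axes: x right, y down, z forward; pixel columns grow to the right and rows downward; lengths in m; the calibration is good to about 2 mm. A picture is of the moment at which its call begins: read the wrist's pose just before it. There is no depth.
- workorder.job_done(): hands the job in; it is judged then, once.
The state is a dict: "time_s": time; "qpos": joint angles; "dq": joint speeds; "effort": joint torques, N m; "tool_pos": TCP position; "orientation": TCP orientation; "ft_force": force on the tool from outside, world axes, zero at the start; "wrist_torque": the same for the moment, N m; "opening": finger opening in m; "grip_force": force on a finger pad.
Only numpy, scipy, OpenCV 4.12 (cv2) and the standard library are available. Lean on these libraries where they do the work, as an engineer would, in place of code of your own. Each camera call takes 0.05 s, during which the arm holds its last target. There are 200 camera calls.

## Task

Make up the gift chest that stands on the counter scale: swing its lid wide open, lay chocolate bars from the board into it until the scale's pointer rests in the green band (350 to 400 g), then close the lid fully. Bars that are not needed are to lie on the board at the end; the jar, the bell and the tin are to be left alone.

Things in the scene. Friction and masses are not known exactly. Their poses are not given: they have to be found in the camera images.
- scale: white enamelled spring counter scale, fixed: housing 210 x 170 x 68 mm (x, y, z), origin at the centre of its underside on the counter. Its brass-rimmed dial (128 mm across, red pointer) slopes up towards the scale's own +x (customer's side), 110 to 230 mm from the origin, up to 100 mm high. The gift chest stands in the sprung pan on top, long side along the scale's x
- pan (a joint): m the sprung pan has sunk: 0 with the chest empty (tared), growing downwards 0.060 m per kg (0.16 N/mm); stops at -0.002 and 0.038. The pointer turns with it, clockwise from the top, 50 degrees per 100 g; ticks each 50 g, long ones each 100 g. The green band is 350 to 400 g: 0.0210 to 0.0240 m, 175 to 200 degrees
- chest_in (a point): centre of the inner floor of the open-topped dark red gift chest with brass straps; it nests in the scale's pan, stays there (cannot be lifted off) and sinks with it; 122 mm above the counter when empty. Axes as the scale's: x along its length, y across, z up. Inside 212 (x) x 116 (y) mm, walls 4 mm thick, rising 56 mm above this floor
- lid_hinge (a point): middle of the lid's hinge line, at the top of the chest's -y wall: 56 mm above the inner floor, 62 mm from its centre. The hinge line runs along the chest's x. This point's axes turn with the lid: y from the hinge to the lid's free edge, z out of its outer face
- lid (a joint): opening angle of the chest's lid, rad: 0 shut flat on the chest, 1.57 upright, 1.85 wide open (stop), leaning back over the -y side. Stiff hinge (0.1 N m of friction): the lid stays where it is left. A dark red panel, 224 x 128 x 6 mm, 100 g, with a 3 mm pad on top; it starts ajar (0.25 to 0.8)
- lid_knob (a point): centre of the lid's brass pull: a round bar 26 mm long, 16 mm thick, parallel to the hinge, on a 9 mm stem, 34 mm above the lid's underside (28 mm above the panel's top), 104 mm from the hinge line, 22 mm in from the free edge. It can be pinched by its two ends from above and turns between the fingers as the lid swings
- board: dark wooden serving board with brass ends, 270 x 340 x 8 mm (x, y, z), flat on the counter and fixed. Origin: centre of its underside
- large1: large chocolate bar in red foil with a gold band, 100 x 30 x 26 mm, about 100 g (88 to 115 g, each differs). Origin: centre of its underside; x along its length, z up. May be absent
- large2: large chocolate bar in red foil with a gold band, 100 x 30 x 26 mm, about 100 g (88 to 115 g, each differs). Origin: centre of its underside; x along its length, z up. May be absent
- large3: large chocolate bar in red foil with a gold band, 100 x 30 x 26 mm, about 100 g (88 to 115 g, each differs). Origin: centre of its underside; x along its length, z up. May be absent
- large4: large chocolate bar in red foil with a gold band, 100 x 30 x 26 mm, about 100 g (88 to 115 g, each differs). Origin: centre of its underside; x along its length, z up. May be absent
- small1: small chocolate bar in gold foil with a pale paper band, 62 x 26 x 16 mm, about 35 g (31 to 40 g, each differs). Origin: centre of its underside; x along its length, z up. May be absent
- small2: small chocolate bar in gold foil with a pale paper band, 62 x 26 x 16 mm, about 35 g (31 to 40 g, each differs). Origin: centre of its underside; x along its length, z up. May be absent
- small3: small chocolate bar in gold foil with a pale paper band, 62 x 26 x 16 mm, about 35 g (31 to 40 g, each differs). Origin: centre of its underside; x along its length, z up. May be absent
- small4: small chocolate bar in gold foil with a pale paper band, 62 x 26 x 16 mm, about 35 g (31 to 40 g, each differs). Origin: centre of its underside; x along its length, z up. May be absent
- small5: small chocolate bar in gold foil with a pale paper band, 62 x 26 x 16 mm, about 35 g (31 to 40 g, each differs). Origin: centre of its underside; x along its length, z up. May be absent
- small6: small chocolate bar in gold foil with a pale paper band, 62 x 26 x 16 mm, about 35 g (31 to 40 g, each differs). Origin: centre of its underside; x along its length, z up. May be absent
- jar: bystander: amber glass jar with a brass cap, 76 mm across, 130 mm tall; origin: centre of its underside
- bell: bystander: brass counter bell, 84 mm across, 58 mm tall; origin: centre of its underside
- tin: bystander: green round tin with a brass cap, 74 mm across, 91 mm tall; origin: centre of its underside

How it is judged:
On the way, in this order (a step that is already met when the one before it is completed fails the run):
1. the lid has been swung wide open (upright or beyond) (value of joint lid above 1.45 rad), for 0.2 s.
2. with the lid open and the gripper off everything, the load in the chest holds the pointer in the green band (value of joint pan between 0.0208 and 0.0242 m and velocity of joint pan between -0.01 and 0.01 m/s and value of joint lid above 1.2 rad and contact force between the fingers and anything else below 0.3 N), for 0.4 s.
At the end, for the whole second after the job is handed in: The lid is shut (within 0.06 rad), the pan rests at 0.021 to 0.024 m (0.2 mm of grace), that is 350 to 400 g in the chest, and every bar lies either inside the chest or on the board (value of joint pan between 0.0208 and 0.0242 m and velocity of joint pan between -0.01 and 0.01 m/s and value of joint lid below 0.06 rad and ((x of large1 in the frame of chest_in between -0.106 and 0.106 m and y of large1 in the frame of chest_in between -0.058 and 0.058 m and z of large1 in the frame of chest_in between -0.005 and 0.055 m) or (x of large1 in the frame of board between -0.14 and 0.14 m and y of large1 in the frame of board between -0.175 and 0.175 m and z of large1 in the frame of board between 0.003 and 0.06 m)) and ((x of large2 in the frame of chest_in between -0.106 and 0.106 m and y of large2 in the frame of chest_in between -0.058 and 0.058 m and z of large2 in the frame of chest_in between -0.005 and 0.055 m) or (x of large2 in the frame of board between -0.14 and 0.14 m and y of large2 in the frame of board between -0.175 and 0.175 m and z of large2 in the frame of board between 0.003 and 0.06 m)) and ((x of large3 in the frame of chest_in between -0.106 and 0.106 m and y of large3 in the frame of chest_in between -0.058 and 0.058 m and z of large3 in the frame of chest_in between -0.005 and 0.055 m) or (x of large3 in the frame of board between -0.14 and 0.14 m and y of large3 in the frame of board between -0.175 and 0.175 m and z of large3 in the frame of board between 0.003 and 0.06 m)) and ((x of large4 in the frame of chest_in between -0.106 and 0.106 m and y of large4 in the frame of chest_in between -0.058 and 0.058 m and z of large4 in the frame of chest_in between -0.005 and 0.055 m) or (x of large4 in the frame of board between -0.14 and 0.14 m and y of large4 in the frame of board between -0.175 and 0.175 m and z of large4 in the frame of board between 0.003 and 0.06 m)) and ((x of small1 in the frame of chest_in between -0.106 and 0.106 m and y of small1 in the frame of chest_in between -0.058 and 0.058 m and z of small1 in the frame of chest_in between -0.005 and 0.055 m) or (x of small1 in the frame of board between -0.14 and 0.14 m and y of small1 in the frame of board between -0.175 and 0.175 m and z of small1 in the frame of board between 0.003 and 0.06 m)) and ((x of small2 in the frame of chest_in between -0.106 and 0.106 m and y of small2 in the frame of chest_in between -0.058 and 0.058 m and z of small2 in the frame of chest_in between -0.005 and 0.055 m) or (x of small2 in the frame of board between -0.14 and 0.14 m and y of small2 in the frame of board between -0.175 and 0.175 m and z of small2 in the frame of board between 0.003 and 0.06 m)) and ((x of small3 in the frame of chest_in between -0.106 and 0.106 m and y of small3 in the frame of chest_in between -0.058 and 0.058 m and z of small3 in the frame of chest_in between -0.005 and 0.055 m) or (x of small3 in the frame of board between -0.14 and 0.14 m and y of small3 in the frame of board between -0.175 and 0.175 m and z of small3 in the frame of board between 0.003 and 0.06 m)) and ((x of small4 in the frame of chest_in between -0.106 and 0.106 m and y of small4 in the frame of chest_in between -0.058 and 0.058 m and z of small4 in the frame of chest_in between -0.005 and 0.055 m) or (x of small4 in the frame of board between -0.14 and 0.14 m and y of small4 in the frame of board between -0.175 and 0.175 m and z of small4 in the frame of board between 0.003 and 0.06 m)) and ((x of small5 in the frame of chest_in between -0.106 and 0.106 m and y of small5 in the frame of chest_in between -0.058 and 0.058 m and z of small5 in the frame of chest_in between -0.005 and 0.055 m) or (x of small5 in the frame of board between -0.14 and 0.14 m and y of small5 in the frame of board between -0.175 and 0.175 m and z of small5 in the frame of board between 0.003 and 0.06 m)) and ((x of small6 in the frame of chest_in between -0.106 and 0.106 m and y of small6 in the frame of chest_in between -0.058 and 0.058 m and z of small6 in the frame of chest_in between -0.005 and 0.055 m) or (x of small6 in the frame of board between -0.14 and 0.14 m and y of small6 in the frame of board between -0.175 and 0.175 m and z of small6 in the frame of board between 0.003 and 0.06 m))); the robot touches nothing.
It fails at once if the jar is pushed aside (more than 30 mm) or tipped (distance of jar from where it was at the start of the episode above 0.03 m or angle between jar's own z axis and vertical above 0.4 rad).
It fails at once if the bell is pushed aside (more than 30 mm) or tipped (distance of bell from where it was at the start of the episode above 0.03 m or angle between bell's own z axis and vertical above 0.4 rad).
It fails at once if the tin is pushed aside (more than 30 mm) or tipped (distance of tin from where it was at the start of the episode above 0.03 m or angle between tin's own z axis and vertical above 0.4 rad).
Of large1, large2, large3, large4 only 3 to 4 are there at a start; the rules pass over those that are not, and their reading is None.
Of small1, small2, small3, small4, small5, small6 only 3 to 6 are there at a start; the rules pass over those that are not, and their reading is None.
At some moment in a run one of large1, large2, large3, large4, small1, small2, small3, small4, small5, small6 may be knocked a few centimetres aside while the robot is not near it.
Once in a run the grip may slacken for a moment while it holds something.
It also fails if it takes over 210 s, if anything falls off the work surface, if the arm or the gripper's body presses on something with over 40 N, if the wrist force passes 120 N, or if a joint passes its speed limit or range.

## Working session

There is one attempt and no reset: what is moved stays moved. The work goes in short steps, Python scripts to look and compute and a tool call to move; the robot and the scene stay as the last step left them, time stands still between calls to the robot, and variables do not carry over. Pictures are saved under pics/ and viewed, at most 14 in all, crops included, and the job is handed in when it is done.

Besides the shell and the picture viewer there is one more tool, called after "Request:" by a JSON object that holds its "fn" and its "kwargs", one argument or row to a line. carry_out: Moves the arm, as the interface text tells. Its arguments: {"type":"object","properties":{"increments":{"type":"array"}},"required":["increments"]}

```bash
ls; mkdir -p pics
cat > h.py <<'E'
import numpy as np, cv2
from scipy.spatial.transform import Rotation as R
from rig import telemetry, optics, workorder
def grab(name,fn=None):
    o=telemetry.get_obs(); d=optics.get_image(name)
    if name=='wrist':
        T=np.eye(4);T[:3,:3]=R.from_quat(o['orientation']).as_matrix();T[:3,3]=o['tool_pos']
        d['W']=T@np.array(d['T_tool_cam'])
    else:
        Rc=cv2.Rodrigues(np.array(d['rvec'],float))[0];W=np.eye(4);W[:3,:3]=Rc.T;W[:3,3]=-Rc.T@np.array(d['tvec'],float).ravel();d['W']=W
    d['K']=np.array(d['mtx'],float);d['D']=np.array(d['distortion'],float)
    if fn: cv2.imwrite('pics/'+fn,cv2.cvtColor(d['image'],cv2.COLOR_RGB2BGR))
    return d
def ray(d,px):
    p=cv2.undistortPoints(np.array(px,float).reshape(-1,1,2),d['K'],d['D']).reshape(-1,2)
    v=np.c_[p,np.ones(len(p))]@d['W'][:3,:3].T
    return d['W'][:3,3],v
def onz(d,px,z):
    o,v=ray(d,px); return o+v*((z-o[2])/v[:,2])[:,None]
def proj(d,P):
    C=np.linalg.inv(d['W']);return cv2.projectPoints(np.array(P,float).reshape(-1,3),cv2.Rodrigues(C[:3,:3])[0],C[:3,3],d['K'],d['D'])[0].reshape(-1,2)
E
python3 - <<'E'
from h import *
o=telemetry.get_obs();print(o)
for n in('scene','side','wrist'):
    d=grab(n,n+'0.png');print(n,d['W'].round(3).tolist(),d['K'][0,0])
E
```

```text
pics
{'time_s': 0.0, 'qpos': array([-1.24009512,  0.47779506,  0.02235149,  1.55644497, -0.0115122 ,
        1.10927417, -0.08311911]), 'dq': array([0.00139674, 0.00034182, 0.00032463, 0.0008591 , 0.00046947,
       0.0005097 , 0.00132051]), 'effort': array([ 4.01337979e-05, -5.82841694e+01,  1.53465662e+00, -2.72618920e+01,
       -5.42218995e-02,  1.66755065e-02,  1.59538913e-04]), 'tool_pos': array([0.28654055, 0.61050391, 0.22168806]), 'orientation': array([ 2.17651051e-01,  9.76026237e-01, -8.86810785e-04, -1.32443287e-04]), 'ft_force': array([ 0.48657021,  0.57714661, -0.30347802]), 'wrist_torque': array([0.00872144, 0.00605676, 0.00116912]), 'grip_force': 0.0, 'opening': 0.08775215159151996}
scene [[0.487, 0.571, -0.661, 1.516], [0.873, -0.307, 0.378, -0.571], [0.013, -0.761, -0.648, 1.01], [0.0, 0.0, 0.0, 1.0]] 450.06113822109944
side [[-0.887, -0.325, 0.327, 0.287], [-0.461, 0.653, -0.601, 0.585], [-0.018, -0.684, -0.73, 0.927], [0.0, 0.0, 0.0, 1.0]] 474.6133705354208
wrist [[0.426, 0.878, 0.22, 0.227], [0.905, -0.413, -0.105, 0.639], [-0.002, 0.244, -0.97, 0.384], [0.0, 0.0, 0.0, 1.0]] 309.80119513099504
```

View pics/scene0.png

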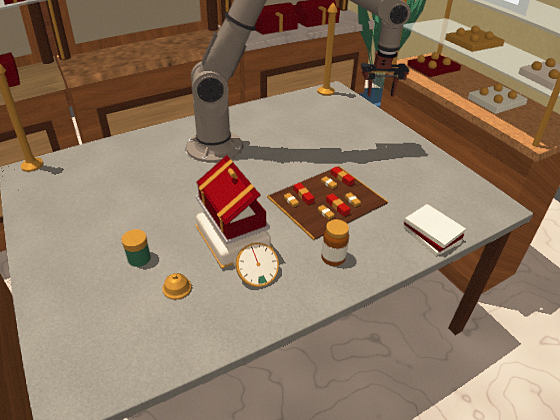

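View pics/side0.png

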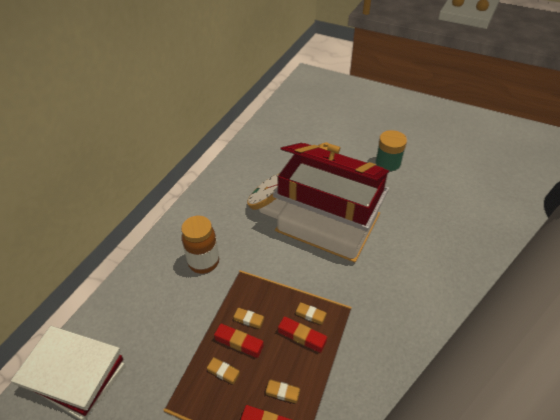

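Run:
```python
import cv2,numpy as np
a=cv2.imread('pics/scene0.png')[150:295,185:295];b=cv2.imread('pics/side0.png')[130:265,235:400]
a=cv2.resize(a,None,fx=4,fy=4,interpolation=2)[:560];b=cv2.resize(b,(360,295),interpolation=2)
c=np.zeros((580,800,3),np.uint8);c[:a.shape[0],:a.shape[1]]=a[:580];c[:295,440:]=b
w=cv2.resize(cv2.imread('pics/wrist0.png'),(360,270));c[300:570,440:]=w
cv2.imwrite('pics/c1.png',c);print(165/360)
```

```text
0.4583333333333333
```

View pics/c1.png

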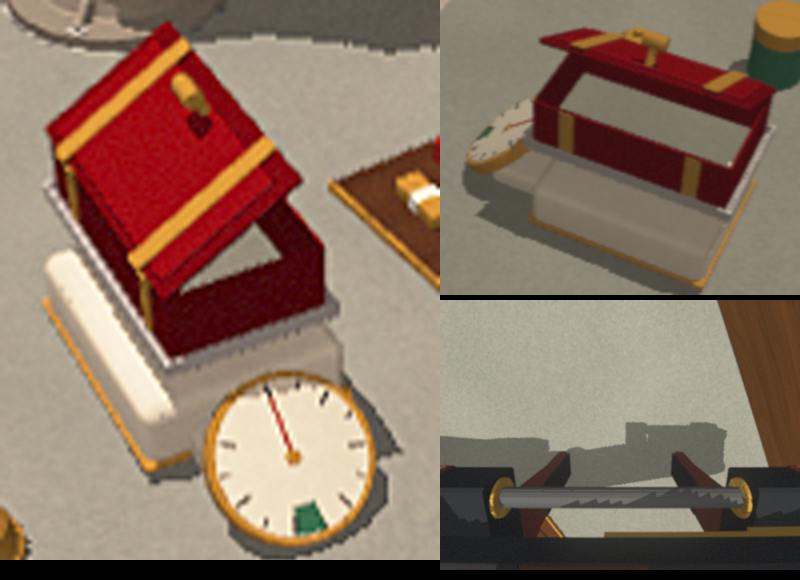

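```bash
cat >> h.py <<'E'
def tri(obs):
    A=np.zeros((3,3));b=np.zeros(3)
    for d,p in obs:
        o,v=ray(d,p);v=v[0]/np.linalg.norm(v[0]);M=np.eye(3)-np.outer(v,v);A+=M;b+=M@o
    return np.linalg.solve(A,b)
E
python3 - <<'E'
from h import *
s=grab('scene');d=grab('side')
a=onz(d,[(278.5,177.2),(369.3,207)],.178);print('rim side',a, np.linalg.norm(a[0]-a[1]))
print('rim scene ++',onz(s,[(266.2,210.7)],.178), 'tri',tri([(s,(266.2,210.7)),(d,(278.5,177.2))]))
b=onz(d,[(278.5,229.9),(354,261.5)],.003);print('base side',b,np.linalg.norm(b[0]-b[1]))
c=onz(s,[(222.5,267.5),(196,226)],.003);print('base scene',c,np.linalg.norm(c[0]-c[1]))
print('knob',tri([(s,(232,173)),(d,(330.3,147.4))]))
# bars & board
for n,im in(('scene',s),('side',d)):
    h=cv2.cvtColor(im['image'],cv2.COLOR_RGB2HSV)
    # pale bands
    red=cv2.inRange(h,(0,190,110),(6,255,255))|cv2.inRange(h,(175,190,110),(180,255,255))
    nn,_,st,ct=cv2.connectedComponentsWithStats(red)
    for k in range(1,nn):
        if st[k,4]>25: print(n,'red',st[k],ct[k].round(1),onz(im,[ct[k]],.034)[0].round(3))
for p in[(292,199),(330,182),(353,199),(327,211)]:print('small',onz(s,[p],.024)[0].round(3))
for p in[(248,318),(311,313),(223,371),(283,391)]:print('small side',onz(d,[p],.024)[0].round(3))
print('board scene',onz(s,[(268,199),(318,236),(387,202),(337,165)],.008).round(3))
print('jar,bell,tin',onz(s,[(336,225),(176,275),(135,235)],.0).round(3),tri([(s,(337,228)),(d,(198,227))]),tri([(s,(135,237)),(d,(392,141))]))
E
```

```text
rim side [[ 0.65076948 -0.10586973  0.178     ]
 [ 0.43549983 -0.11021634  0.178     ]] 0.2153135288986176
rim scene ++ [[ 0.65155603 -0.10394535  0.178     ]] tri [ 0.65105454 -0.10462934  0.17838473]
base side [[ 0.64810293 -0.09601094  0.003     ]
 [ 0.44292414 -0.08947131  0.003     ]] 0.2052829782539313
base scene [[ 0.64069485 -0.24786608  0.003     ]
 [ 0.42829195 -0.249209    0.003     ]] 0.21240714162941587
knob [ 0.55078189 -0.15882808  0.26436946]
scene red [197 156  33  30 199] [213. 170.] [ 0.199 -0.087  0.034]
scene red [ 202  163   49   50 1096] [224.9 188. ] [ 0.322 -0.093  0.034]
scene red [331 167  11  11  71] [335.1 171.2] [0.422 0.315 0.034]
scene red [342 174  12  11  75] [347.1 178.6] [0.482 0.327 0.034]
scene red [293 183  12  11  66] [298.  186.9] [0.44  0.14  0.034]
scene red [221 188  39  37 398] [239.7 205.5] [ 0.435 -0.09   0.034]
scene red [302 192  12  12  78] [307.3 196.7] [0.503 0.139 0.034]
scene red [326 193  12  13  85] [330.8 198.1] [0.549 0.207 0.034]
scene red [337 203  13  13  95] [342.6 208.1] [0.613 0.212 0.034]
side red [288 144  21   5  54] 
[... 414 characters left out ...]
] [0.438 0.146 0.034]
side red [242 334  21  19 252] [252.1 343.3] [0.548 0.215 0.034]
side red [241 405  23  15 254] [251.8 413.2] [0.482 0.333 0.034]
side red [277 415  15   5  40] [282.6 417.8] [0.429 0.315 0.034]
small [0.478 0.092 0.024]
small [0.459 0.267 0.024]
small [0.58  0.282 0.024]
small [0.591 0.164 0.024]
small side [0.587 0.165 0.024]
small side [0.473 0.094 0.024]
small side [0.574 0.287 0.024]
small side [0.452 0.269 0.024]
board scene [[0.421 0.028 0.008]
 [0.666 0.079 0.008]
 [0.637 0.394 0.008]
 [0.362 0.37  0.008]]
jar,bell,tin [[ 0.643  0.167  0.   ]
 [ 0.6   -0.382  0.   ]
 [ 0.371 -0.443  0.   ]] [0.76381773 0.06862683 0.12675995] [ 0.48089735 -0.45563025  0.0878404 ]
```

Request:
{"fn": "carry_out", "kwargs": {
  "increments": [
    [[0, 0, 0, 0, 0, -50, 1], [0, 0, 8, -30, -30, -90, 1], [0, 0, 16, -60, -65, -120, 1], [0, 0, 24, -90, -95, -150, 1], [0, 0, 30, -120, -128, -180, 1], [0, 0, 36, -150, -160, -180, 1], [0, 0, 42, -180, -190, -180, 1], [0, 0, 48, -210, -220, -180, 1], [0, 0, 54, -240, -255, -180, 1], [0, 0, 60, -270, -285, -180, 1]]
  ]
}}

```text
time_s: 1.25
tool_pos: [0.4103, 0.2359, 0.4028]
orientation: [0.678, 0.735, 0.0, -0.0]
ft_force: [1.0, -0.1, 0.9]
opening: 0.088
grip_force: 0.0
```

```bash
cat >> h.py <<'E'
def go(p,yaw=None):
    o=telemetry.get_obs();M=R.from_quat(o['orientation']).as_matrix()
    if yaw is None: yaw=np.degrees(np.arctan2(M[1,1],M[0,1]))
    y=np.radians(yaw);Y=np.array([np.cos(y),np.sin(y),0]);Z=np.array([0,0,-1.]);T=np.c_[np.cross(Y,Z),Y,Z]
    print('t',round(o['time_s'],2),'at',o['tool_pos'].round(4),'yaw',round(np.degrees(np.arctan2(M[1,1],M[0,1])),1),'q7',round(o['qpos'][6],2),'turn',np.degrees(R.from_matrix(M.T@T).as_rotvec()).round(1),'shift',(M.T@(np.array(p)-o['tool_pos'])*1000).round(1),'F',o['ft_force'].round(1))
E
python3 -c "
from h import *
go((.545,-.16,.40),0)"
```

```text
t 1.25 at [0.4103 0.2359 0.4028] yaw 4.6 q7 -0.57 turn [ 0.  -0.   4.6] shift [-405.4  102.7    2.6] F [ 1.  -0.1  0.9]
```

```bash
python3 -c "
from h import *
d=grab('wrist','w1.png');print(proj(d,[(.51,.21,.008),(.545,-.16,.26)]))"
```

```text
[[334.13045223 189.40680215]
 [357.63875379 495.5051888 ]]
```

Request:
{"fn": "carry_out", "kwargs": {
  "increments": [
    [[0, 0, 0.6, -50, 13, 0, 1], [0, 0, 1.2, -100, 26, 0, 1], [0, 0, 1.8, -150, 39, 0, 1], [0, 0, 2.4, -200, 51, 0, 1], [0, 0, 3, -245, 64, 0, 1], [0, 0, 3.6, -290, 77, 0, 1], [0, 0, 4, -335, 90, 0, 1], [0, 0, 4.6, -375, 100, 0, 1], [0, 0, 4.6, -405, 103, 0, 1], [0, 0, 4.6, -405, 103, 0, 1]]
  ]
}}

```text
time_s: 2.3
tool_pos: [0.5465, -0.1613, 0.4025]
orientation: [0.708, 0.706, -0.001, 0.001]
ft_force: [-0.7, -0.7, 0.3]
opening: 0.0877
grip_force: 0.0
```

```bash
python3 -c "
from h import *
d=grab('wrist','w2.png');go((.545,-.16,.26),0);print(proj(d,[(.545,-.16,.26),(.651,-.105,.178)]))
a=cv2.imread('pics/w1.png');b=cv2.imread('pics/w2.png');
cv2.imwrite('pics/c2.png',cv2.resize(np.hstack([a,b]),(800,300)))"
```

```text
t 2.35 at [ 0.5468 -0.1584  0.4024] yaw 0.0 q7 0.34 turn [-0.   0.1  0. ] shift [ -1.4  -1.7 142.4] F [-0.2  0.8  0.1]
[[279.44286733 198.94065564]
 [366.44405331 140.40935197]]
```

View pics/c2.png

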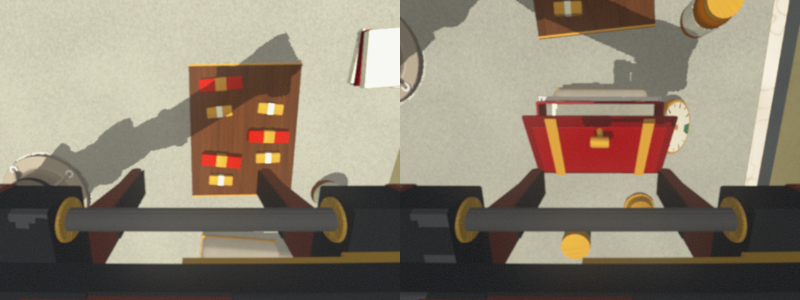

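```bash
python3 -c "
from h import *
im=cv2.cvtColor(cv2.imread('pics/w2.png'),cv2.COLOR_BGR2RGB);d=grab('wrist');dx=cv2.absdiff(im,d['image']).mean();print('same?',dx)
h=cv2.cvtColor(d['image'],cv2.COLOR_RGB2HSV);m=cv2.inRange(h,(12,130,120),(30,255,255))
n,_,st,ct=cv2.connectedComponentsWithStats(m)
for k in range(1,n):
  if st[k,4]>60: print(st[k],ct[k].round(1))
s=grab('scene');e=grab('side')
for P in [(280,184)]:
  print(onz(d,[P],.264),tri([(d,P),(s,(232,173)),(e,(330.3,147.4))]),tri([(d,P),(s,(232,173))]),tri([(d,P),(e,(330.3,147.4))]))
  X=tri([(d,P),(s,(232,173)),(e,(330.3,147.4))]);print([proj(c,[X]) for c in(d,s,e)])
"
```

```text
same? 4.354271541950113
[ 416    0   66   39 1932] [445.3  15.9]
[240   3  15  19 246] [247.1  11.9]
[216   5  14  18 235] [222.5  13.1]
[195  33 163  23 679] [263.   45.9]
[369 142  29  20 151] [378.3 147.9]
[ 202  168   30   79 1184] [217.  205.2]
[ 327  170   30   78 1167] [341.3 206.8]
[266 183  27  27 496] [279.  199.4]
[314 273  40  18 574] [333.8 282.7]
[ 78 284  14  54 232] [ 82.1 312.1]
[472 284  13  54 223] [480.  312.9]
[ 225  327   41   37 1179] [244.9 345.4]
[[ 0.54581166 -0.14113038  0.264     ]] [ 0.54723302 -0.15087442  0.26414856] [ 0.5423697  -0.14886234  0.2555536 ] [ 0.54534925 -0.13862648  0.28074418]
[array([[281.45605877, 193.81554397]]), array([[234.42977776, 171.91457597]]), array([[330.94045313, 149.78231748]])]
```

```bash
python3 -c "
from h import *
d=grab('wrist');s=grab('scene');e=grab('side');P=(279.5,191)
X=tri([(d,P),(s,(232,173)),(e,(330.3,147.4))]);print(X,[proj(c,[X]) for c in(d,s,e)])
print(onz(d,[P],.264))
# lid free edge corners / rim
c=d['image'][120:260,180:400];c=cv2.resize(c,None,fx=3,fy=3,interpolation=2);cv2.imwrite('pics/c3.png',cv2.cvtColor(c,cv2.COLOR_RGB2BGR));go((X[0],X[1],X[2]+.03),0)
"
```

```text
[ 0.54741534 -0.15221566  0.26398123] [array([[281.17615845, 199.02348963]]), array([[234.03387849, 172.12420839]]), array([[331.1014166 , 149.44806937]])]
[[ 0.54571928 -0.14415729  0.264     ]]
t 2.65 at [ 0.5472 -0.1549  0.4027] yaw 0.4 q7 0.34 turn [ 0.  -0.   0.4] shift [  2.6   0.2 108.7] F [0.2 0.2 0.1]
```

View pics/c3.png

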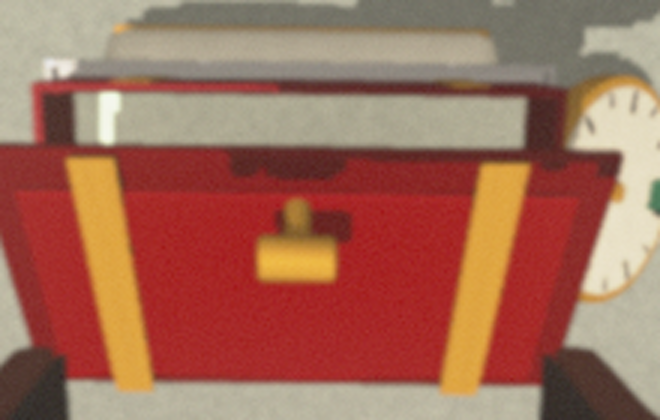

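```bash
python3 -c "
from h import *
for i in range(3):
  d=grab('wrist');go((0,0,0));print(onz(d,[(279,206.7)],.264))
s=grab('scene');e=grab('side');P=(279,206.7)
X=tri([(d,P),(s,(232,173)),(e,(330.3,147.4))]);print(X,[proj(c,[X]) for c in(d,s,e)])
print(onz(d,[(180+35/3,120+84/3),(180+571/3,120+84/3)],.178))
"
```

```text
t 2.7 at [ 0.5471 -0.1552  0.4027] yaw 0.4 q7 0.34 turn [ 0. -0.  0.] shift [ 158.6 -546.2  402.7] F [-0.3 -0.  -0.3]
[[ 0.54534882 -0.16022852  0.264     ]]
t 2.75 at [ 0.5471 -0.1554  0.4028] yaw 0.4 q7 0.34 turn [ 0. -0.  0.] shift [ 158.6 -546.2  402.7] F [-0.5 -0.1 -0. ]
[[ 0.54532097 -0.16054104  0.264     ]]
t 2.8 at [ 0.5471 -0.1556  0.4028] yaw 0.3 q7 0.34 turn [ 0. -0.  0.] shift [ 158.7 -546.3  402.7] F [-0.   0.3  0.5]
[[ 0.54530317 -0.16080258  0.264     ]]
[ 0.54851266 -0.15924454  0.26407413] [array([[282.22769026, 205.20969834]]), array([[231.95927821, 172.97335067]]), array([[331.91045199, 147.33964477]])]
[[ 0.43760076 -0.10768986  0.178     ]
 [ 0.65684771 -0.10658431  0.178     ]]
```

Request:
{"fn": "carry_out", "kwargs": {
  "increments": [
    [[0, 0, 0, -2, 0, 40, 1], [0, 0, 0, -2, 0, 80, 1], [0, 0, 0, -2, 0, 110, 1], [0, 0, 0, -2, 0, 130, 0.8], [0, 0, 0, -2, 0, 140, 0.6], [0, 0, 0, -2, 0, 140, 0.6], [0, 0, 0, -2, 0, 140, 0.6]]
  ]
}}

```text
time_s: 3.6
tool_pos: [0.5476, -0.1587, 0.2636]
orientation: [0.706, 0.709, 0.0, 0.001]
ft_force: [0.4, -0.7, -0.3]
opening: 0.0591
grip_force: 0.0
```

```bash
python3 -c "
from h import *
go((.547,-.160,.246),0);d=grab('wrist','w4.png');go((.547,-.160,.246),0);print(proj(d,[(.547,-.160,.264)]))
h=cv2.cvtColor(d['image'],cv2.COLOR_RGB2HSV);m=cv2.inRange(h,(12,130,120),(30,255,255))
n,_,st,ct=cv2.connectedComponentsWithStats(m)
for k in range(1,n):
  if st[k,4]>200: print(st[k],ct[k].round(1))
"
```

```text
t 3.6 at [ 0.5476 -0.1587  0.2636] yaw 0.3 q7 0.42 turn [0.1 0.  0.3] shift [-1.3 -0.7 17.6] F [ 0.4 -0.7 -0.3]
t 3.65 at [ 0.5478 -0.1588  0.2639] yaw 0.3 q7 0.42 turn [0.1 0.  0.3] shift [-1.2 -0.8 17.9] F [ 0.2  0.5 -0.6]
[[280.03327937 257.02353881]]
[ 163    0  221   29 1635] [265.7  13.3]
[432   0  28  29 217] [441.2  15.8]
[ 140  194   52   84 2036] [167.1 230.7]
[ 364  196   49   76 1806] [386.7 229.5]
[ 253  217   47   52 1603] [275.7 249. ]
[141 277  26  63 806] [150.5 307.9]
[396 277  26  63 800] [411.4 308. ]
[ 186  324  361   45 4621] [379.7 356.4]
```

Request:
{"fn": "carry_out", "kwargs": {
  "increments": [
    [[0, 0, 0, -1, -2, 8, 0.6], [0, 0, 0, -1, -2, 18, 0.5], [0, 0, 0, -1, -2, 18, 0.4], [0, 0, 0, -1, -2, 18, 0.3], [0, 0, 0, -1, -2, 18, 0.15], [0, 0, 0, -1, -2, 18, 0], [0, 0, 0, -1, -2, 18, 0], [0, 0, 0, -1, -2, 18, 0], [0, 0, 0, -1, -2, 18, 0]]
  ]
}}

```text
time_s: 4.55
tool_pos: [0.5448, -0.1595, 0.2446]
orientation: [0.706, 0.709, -0.0, -0.0]
ft_force: [-1.9, 0.0, 0.3]
opening: 0.026
grip_force: 30.0
```

```bash
python3 -c "
from h import *
go((.547,-.160,.246),0)
h=np.array([-.231,.178]);P=telemetry.get_obs()['tool_pos'][1:]+[0,.019]-h;print(P,np.hypot(*P),telemetry.get_obs()['opening'])
a0=np.arctan2(P[1],P[0]);r=.1094
for t in np.linspace(.57,1.75,11):
  a=t+.316;q=r*np.array([np.cos(a),np.sin(a)]);print(round(t,2),((q-r*np.array([np.cos(a0),np.sin(a0)]))*1000).round(0))
"
```

```text
t 4.55 at [ 0.5448 -0.1595  0.2446] yaw 0.2 q7 0.44 turn [-0.  -0.   0.2] shift [-0.5  2.2 -1.4] F [-1.9  0.   0.3]
[0.07147703 0.08560978] 0.11152578062573884 0.026026993972622883
0.57 [-1.  1.]
0.69 [-11.   8.]
0.81 [-23.  15.]
0.92 [-35.  19.]
1.04 [-47.  23.]
1.16 [-60.  25.]
1.28 [-73.  25.]
1.4 [-86.  24.]
1.51 [-98.  22.]
1.63 [-110.   18.]
1.75 [-122.   12.]
```

Request:
{"fn": "carry_out", "kwargs": {
  "increments": [
    [[0, 0, 0, -11, 0, -8, 0], [0, 0, 0, -23, 0, -15, 0], [0, 0, 0, -35, 0, -20, 0], [0, 0, 0, -47, 0, -23, 0], [0, 0, 0, -60, 0, -25, 0], [0, 0, 0, -73, 0, -25, 0], [0, 0, 0, -86, 0, -24, 0], [0, 0, 0, -98, 0, -21, 0], [0, 0, 0, -108, 0, -17, 0], [0, 0, 0, -108, 0, -17, 0]]
  ]
}}

```text
time_s: 5.55
tool_pos: [0.5443, -0.2688, 0.2614]
orientation: [0.706, 0.708, -0.001, -0.001]
ft_force: [-4.6, 0.3, 0.9]
opening: 0.0257
grip_force: 30.0
```

```bash
python3 -c "
from h import *
o=telemetry.get_obs();go((.547,-.160,.246),0)
h=np.array([-.231,.178]);P=o['tool_pos'][1:]+[0,.019]-h;print(P,np.hypot(*P),np.arctan2(P[1],P[0])-.316,o['opening'],o['grip_force'])
"
```

```text
t 5.55 at [ 0.5443 -0.2688  0.2614] yaw 0.1 q7 0.64 turn [-0.1 -0.   0.1] shift [108.8   3.   15.4] F [-4.6  0.3  0.9]
[-0.03784149  0.10239304] 0.10916186485598417 1.6087987434817936 0.025691890945802206 29.99161273241043
```

Request:
{"fn": "carry_out", "kwargs": {
  "increments": [
    [[0, 0, 0, -8, 0, 3, 0], [0, 0, 0, -14, 0, 6, 0], [0, 0, 0, -14, 0, 6, 0], [0, 0, 0, -14, 0, 6, 0.3], [0, 0, 0, -14, 0, 6, 0.5], [0, 0, 0, -14, 0, 6, 0.6], [0, 0, 0, -14, 0, -20, 0.7], [0, 0, 0, -14, 0, -60, 1], [0, 0, 0, -14, 0, -100, 1], [0, 0, 0, -14, 0, -140, 1]]
  ]
}}

```text
time_s: 6.55
tool_pos: [0.5462, -0.2813, 0.4039]
orientation: [0.705, 0.709, 0.0, 0.001]
ft_force: [1.2, -0.7, 0.5]
opening: 0.0709
grip_force: 0.0
```

```bash
python3 -c "
from h import *
go((.51,.17,.36),90)
d=grab('side','s5.png')
"
```

```text
t 6.55 at [ 0.5462 -0.2813  0.4039] yaw 0.3 q7 0.6 turn [  0.1   0.1 -89.7] shift [451.5 -34.   43.5] F [ 1.2 -0.7  0.5]
```

Request:
{"fn": "carry_out", "kwargs": {
  "increments": [
    [[0, 0, -8, 40, 0, 0, 1], [0, 0, -16, 85, 0, 0, 1], [0, 0, -24, 130, -3, 0, 1], [0, 0, -32, 175, -6, 0, 1], [0, 0, -40, 220, -10, 0, 1], [0, 0, -48, 270, -15, 0, 1], [0, 0, -56, 315, -20, 10, 1], [0, 0, -64, 360, -25, 20, 1], [0, 0, -72, 405, -30, 30, 1], [0, 0, -80, 450, -34, 40, 1]]
  ]
}}

```text
time_s: 7.6
tool_pos: [0.5095, 0.1708, 0.362]
orientation: [0.082, 0.997, 0.001, 0.001]
ft_force: [-0.3, 0.0, -0.1]
opening: 0.0879
grip_force: 0.0
```

Request:
{"fn": "carry_out", "kwargs": {
  "increments": [
    [[0, 0, -8, 0, 0, 0, 1], [0, 0, -9.7, 0, 0, 0, 1], [0, 0, -9.7, 0, 0, 0, 1], [0, 0, -9.7, 0, 0, 0, 1], [0, 0, -9.7, 0, 0, 0, 1]]
  ]
}}

```text
time_s: 8.1
tool_pos: [0.51, 0.1674, 0.3621]
orientation: [0.002, 1.0, 0.0, 0.0]
ft_force: [-0.8, 1.2, -0.2]
opening: 0.0882
grip_force: 0.0
```

```bash
cat >> h.py <<'E'
def bars(d):
    """list of (kind, x, y, yaw_deg): bands give centre; foil neighbours give axis"""
    h=cv2.cvtColor(d['image'],cv2.COLOR_RGB2HSV)
    red=cv2.inRange(h,(0,180,90),(7,255,255))|cv2.inRange(h,(174,180,90),(180,255,255))
    gold=cv2.inRange(h,(10,110,110),(32,255,255)); pale=cv2.inRange(h,(0,0,150),(40,100,255))
    bar=cv2.morphologyEx(red|gold|pale,cv2.MORPH_OPEN,np.ones((3,3)))
    out=[]
    for c in cv2.findContours(bar,cv2.RETR_EXTERNAL,cv2.CHAIN_APPROX_NONE)[0]:
        if cv2.contourArea(c)<150: continue
        m=np.zeros(bar.shape,np.uint8);cv2.drawContours(m,[c],-1,1,-1)
        f=(red[m>0]>0).mean();z=.034 if f>.3 else .024
        P=onz(d,c.reshape(-1,2),z)[:,:2]
        (cx,cy),(w,l),a=cv2.minAreaRect((P*1000).astype(np.float32))
        if w>l: w,l=l,w
        else: a+=90
        a=(a+90)%180-90
        if 40<l<130 and 15<w<60 and .3<cx/1000<.75 and 0<cy/1000<.42: out.append(('L' if f>.3 else 'S',round(cx/1000,4),round(cy/1000,4),round(a,1),round(l),round(w)))
    return sorted(out)
E
python3 -c "
from h import *
go((.51,.17,.36),90)
d=grab('wrist','w6.png')
for b in bars(d):print(b)
a=cv2.imread('pics/w6.png');b=cv2.imread('pics/s5.png');
cv2.imwrite('pics/c4.png',cv2.resize(np.hstack([a,b]),(800,300)))"
```

```text
t 8.1 at [0.51   0.1674 0.3621] yaw 89.7 q7 1.19 turn [ 0.   0.1 -0.3] shift [0.  2.6 2.1] F [-0.8  1.2 -0.2]
('S', 0.5753, 0.2829, 0.0, 62, 28)
```

View pics/c4.png

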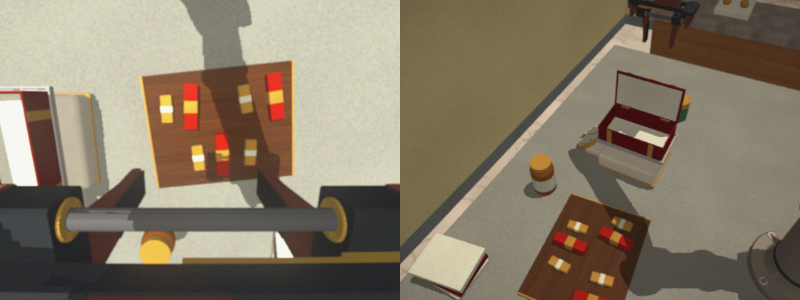

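```bash
python3 -c "
from h import *
im=cv2.imread('pics/w6.png');h=cv2.cvtColor(im,cv2.COLOR_BGR2HSV)
for n,p in dict(wood=(210,80),woodsh=(225,120),S1=(166,99),S1b=(166,108),S2sh=(245,91),S2shb=(245,99),L=(191,90),Lg=(191,106),Lsh=(223,142),Lshg=(223,155),S3=(250,143)).items():
  print(n,h[int(p[1]*1.4),int(p[0]*1.4)])
"
```

```text
wood [ 11 135  89]
woodsh [ 10 137  91]
S1 [ 25 167 246]
S1b [ 30   5 247]
S2sh [ 18 174 166]
S2shb [ 26  40 196]
L [  3 206 241]
Lg [ 24 167 246]
Lsh [  3 217 235]
Lshg [ 20 179 231]
S3 [ 18 172 159]
```

```bash
sed -i 's/(10,110,110),(32,255,255)/(14,110,125),(34,255,255)/; s/(0,0,150),(40,100,255)/(0,0,140),(180,70,255)/' h.py
python3 -c "
from h import *
d=grab('wrist')
for b in bars(d):print(b)
go((.4715,.142,.10),90)
for z in (.12,.2,.36): pass
"
```

```text
('L', 0.4494, 0.3269, 9.6, 101, 38)
('L', 0.4697, 0.145, -0.5, 98, 33)
('L', 0.5727, 0.2163, 3.7, 93, 33)
('S', 0.453, 0.2658, 11.1, 61, 27)
('S', 0.474, 0.0905, 1.3, 63, 30)
('S', 0.5868, 0.1604, 6.3, 67, 30)
t 8.2 at [0.5098 0.1677 0.3619] yaw 89.8 q7 1.19 turn [ 0.   0.  -0.2] shift [ 38.4 -25.9 261.9] F [0.7 0.4 0.1]
```

Request:
{"fn": "carry_out", "kwargs": {
  "increments": [
    [[0, 0, 0, 20, -12, 45, 1], [0, 0, 0, 39, -24, 90, 0.8], [0, 0, 0, 39, -24, 135, 0.6], [0, 0, 0, 39, -24, 180, 0.5], [0, 0, 0, 39, -24, 220, 0.5], [0, 0, 0, 39, -24, 250, 0.5], [0, 0, 0, 39, -24, 262, 0.5], [0, 0, 0, 39, -24, 262, 0.5], [0, 0, 0, 39, -24, 262, 0.5], [0, 0, 0, 39, -24, 262, 0.5]]
  ]
}}

```text
time_s: 9.2
tool_pos: [0.4719, 0.1449, 0.1013]
orientation: [0.0, 1.0, 0.001, 0.001]
ft_force: [0.5, 0.6, 0.8]
opening: 0.0442
grip_force: 0.0
```

```bash
python3 -c "
from h import *
d=grab('wrist','w7.png');go((.4705,.1435,.012),90);print(telemetry.get_obs()['opening'])
for b in bars(d):print(b)
print(proj(d,[(.4705,.1435,.034)]))
"
```

```text
t 9.25 at [0.4717 0.1449 0.1012] yaw 89.9 q7 1.3 turn [ 0.1  0.2 -0.1] shift [ 1.5 -1.5 89.2] F [-0.5 -0.1  0. ]
0.04400791345048794
('L', 0.4484, 0.3222, 9.2, 101, 45)
('L', 0.468, 0.1452, -0.2, 98, 32)
('S', 0.4523, 0.2634, 10.7, 63, 31)
('S', 0.4729, 0.0915, 2.0, 63, 29)
('S', 0.5539, 0.0604, -9.6, 62, 15)
('S', 0.5567, 0.117, 89.8, 111, 21)
[[279.23327065 219.33541245]]
```

View pics/w7.png

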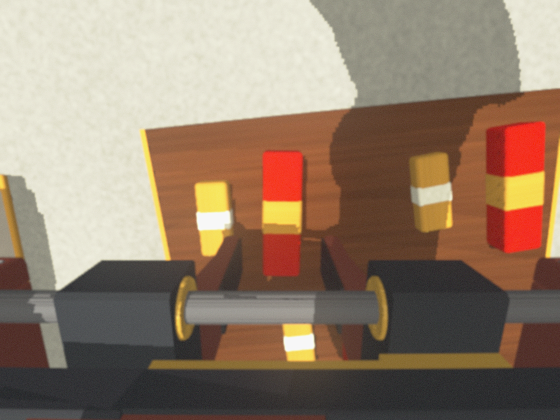

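Request:
{"fn": "carry_out", "kwargs": {
  "increments": [
    [[0, 0, 0, 3, 0, 40, 0.5], [0, 0, 0, 3, 0, 70, 0.5], [0, 0, 0, 3, 0, 85, 0.5], [0, 0, 0, 3, 0, 89, 0.5], [0, 0, 0, 3, 0, 89, 0.2], [0, 0, 0, 3, 0, 89, 0], [0, 0, 0, 3, 0, 89, 0], [0, 0, 0, 3, 0, 60, 0], [0, 0, 0, 3, 0, 0, 0], [0, 0, 0, 3, 0, -50, 0]]
  ]
}}

```text
time_s: 10.25
tool_pos: [0.4669, 0.144, 0.1413]
orientation: [0.0, 1.0, -0.0, -0.0]
ft_force: [1.5, 1.6, -1.4]
opening: 0.0301
grip_force: 30.0
```

```bash
python3 -c "
from h import *
go((.490,-.169,.33),0);o=telemetry.get_obs();print(o['opening'],o['grip_force'])
"
```

```text
t 10.25 at [0.4669 0.144  0.1413] yaw 89.9 q7 1.28 turn [-0.1 -0.  89.9] shift [ -23.2 -313.1 -188.5] F [ 1.5  1.6 -1.4]
0.03013067834502214 29.963376224040985
```

Request:
{"fn": "carry_out", "kwargs": {
  "increments": [
    [[0, 0, 8, 0, -10, -40, 0], [0, 0, 16, 0, -45, -80, 0], [0, 0, 24, 0, -80, -100, 0], [0, 0, 32, -5, -115, -100, 0], [0, 0, 40, -10, -150, -100, 0], [0, 0, 48, -16, -185, -100, 0], [0, 0, 56, -16, -220, -100, 0], [0, 0, 64, -16, -255, -100, 0], [0, 0, 72, -16, -290, -100, 0], [0, 0, 80, -16, -313, -100, 0]]
  ]
}}

```text
time_s: 11.25
tool_pos: [0.4826, -0.1713, 0.2404]
orientation: [0.646, 0.763, 0.0, 0.0]
ft_force: [0.0, -0.1, -0.9]
opening: 0.0298
grip_force: 30.0
```

Request:
{"fn": "carry_out", "kwargs": {
  "increments": [
    [[0, 0, 7, 0, 0, 0, 0], [0, 0, 10, 0, 0, 0, 0], [0, 0, 10, 0, 0, 0, 0], [0, 0, 10, 0, 0, 0, 0], [0, 0, 10, 0, 0, 0, 0]]
  ]
}}

```text
time_s: 11.75
tool_pos: [0.4833, -0.1683, 0.2398]
orientation: [0.707, 0.707, 0.0, -0.0]
ft_force: [0.0, -1.0, -1.9]
opening: 0.03
grip_force: 3.0
```

```bash
python3 -c "
from h import *
go((.483,-.169,.127),0);o=telemetry.get_obs();print(o['opening'],o['grip_force'])
d=grab('wrist','w8.png')
"
```

```text
t 11.75 at [ 0.4833 -0.1683  0.2398] yaw 0.1 q7 0.43 turn [ 0.  -0.   0.1] shift [ -0.7  -0.3 112.8] F [ 0.  -1.  -1.9]
0.029957692480886183 3.0039365217089653
```

View pics/w8.png

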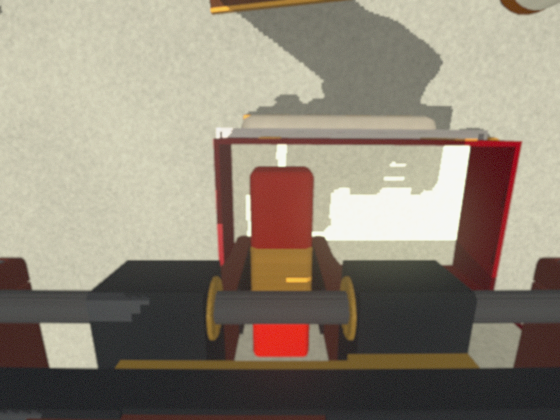

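Request:
{"fn": "carry_out", "kwargs": {
  "increments": [
    [[0, 0, 0, -1, 0, 40, 0], [0, 0, 0, -1, 0, 75, 0], [0, 0, 0, -1, 0, 100, 0], [0, 0, 0, -1, 0, 110, 0], [0, 0, 0, -1, 0, 113, 0], [0, 0, 0, -1, 0, 114, 0.2], [0, 0, 0, -1, 0, 114, 0.45], [0, 0, 0, -1, 0, 114, 0.48], [0, 0, 0, -1, 0, 80, 0.48], [0, 0, 0, -1, 0, 30, 0.48]]
  ]
}}

```text
time_s: 12.8
tool_pos: [0.4819, -0.1692, 0.2095]
orientation: [0.707, 0.707, -0.002, -0.001]
ft_force: [1.8, 0.9, 0.5]
opening: 0.0423
grip_force: 0.0
```

```bash
python3 -c "
from h import *
o=telemetry.get_obs();print(o['opening'],o['grip_force'])
s=grab('scene','s9.png');go((.575,.2155,.30),94)
for b in bars(s):print(b)
"
```

```text
0.04234711499852754 0.0
t 12.85 at [ 0.4864 -0.1719  0.218 ] yaw -0.2 q7 0.47 turn [  0.3   0.5 -94.2] shift [387.6  88.1 -81.8] F [ 3.1 -1.9  4.7]
('L', 0.5863, 0.2094, 3.2, 121, 50)
```

Request:
{"fn": "carry_out", "kwargs": {
  "increments": [
    [[0, 0, -1, 0, 0, -30, 0.5], [0, 0, -8, 30, 5, -60, 0.5], [0, 0, -16, 70, 10, -60, 0.5], [0, 0, -24, 110, 20, -60, 0.5], [0, 0, -32, 155, 30, -60, 0.5], [0, 0, -40, 200, 40, -60, 0.5], [0, 0, -48, 245, 50, -60, 0.5], [0, 0, -56, 290, 60, -60, 0.5], [0, 0, -64, 330, 75, -60, 0.5], [0, 0, -72, 360, 85, -60, 0.5]]
  ]
}}

```text
time_s: 13.85
tool_pos: [0.5691, 0.1939, 0.2705]
orientation: [0.153, 0.988, 0.001, 0.001]
ft_force: [0.3, 0.0, -0.7]
opening: 0.0443
grip_force: 0.0
```

Request:
{"fn": "carry_out", "kwargs": {
  "increments": [
    [[0, 0, -8, 10, 0, 20, 0.5], [0, 0, -16, 20, 0, 20, 0.5], [0, 0, -22, 25, 0, 20, 0.5], [0, 0, -22, 25, 0, 20, 0.5], [0, 0, -22, 25, 0, 20, 0.5], [0, 0, -22, 25, 0, 20, 0.5], [0, 0, -22, 25, 0, 20, 0.5]]
  ]
}}

```text
time_s: 14.55
tool_pos: [0.5452, 0.1979, 0.2499]
orientation: [-0.034, 0.999, 0.0, 0.0]
ft_force: [-0.2, -0.8, 0.7]
opening: 0.0438
grip_force: 0.0
```

```bash
cat >> h.py <<'E'
def dial(d,c=None):
    """pointer angle clockwise from top (deg) from scene camera, by mapping dial to a plane"""
    h=cv2.cvtColor(d['image'],cv2.COLOR_RGB2HSV)[235:292,232:285]
    red=cv2.inRange(h,(0,90,80),(8,255,255))|cv2.inRange(h,(172,90,80),(180,255,255))
    grn=cv2.inRange(h,(50,80,30),(95,255,255))
    f=lambda m:[(p[::-1]+[232,235]) for p in np.argwhere(m>0)]
    return np.array(f(red)),np.array(f(grn))
E
python3 -c "
from h import *
go((.575,.2155,.10),94);print(telemetry.get_obs()['opening'])
d=grab('wrist')
for b in bars(d):print(b)
s=grab('scene','s10.png')
r,g=dial(s);print(r.tolist(),g.mean(0))
"
```

```text
t 14.55 at [0.5452 0.1979 0.2499] yaw 93.9 q7 1.3 turn [ 0.   0.  -0.1] shift [-30.9  15.6 149.9] F [-0.2 -0.8  0.7]
0.043809882991011996
('L', 0.4495, 0.3262, 9.5, 100, 37)
('S', 0.4533, 0.2656, 10.2, 62, 28)
('S', 0.4745, 0.0913, 0.7, 64, 29)
('S', 0.5749, 0.2827, -1.1, 63, 29)
('S', 0.5867, 0.1607, 6.4, 66, 29)
('S', 0.6696, 0.2059, -86.2, 122, 40)
('S', 0.7107, 0.3459, 11.9, 99, 24)
('S', 0.7282, 0.0725, -4.2, 100, 24)
('S', 0.7311, 0.1038, -86.1, 61, 29)
[[243, 235], [244, 235], [238, 237], [235, 238], [236, 238], [232, 239], [233, 239], [266, 251], [265, 252], [266, 252], [265, 253], [264, 254], [265, 254], [263, 255], [264, 255], [263, 256], [262, 257], [261, 258], [262, 258], [261, 259], [260, 260], [259, 261], [260, 261], [259, 262]] [261.60526316 279.36842105]
```

Request:
{"fn": "carry_out", "kwargs": {
  "increments": [
    [[0, 0, 0, -34, 15, 30, 0.5], [0, 0, 0, -34, 15, 75, 0.5], [0, 0, 0, -34, 15, 115, 0.5], [0, 0, 0, -34, 15, 140, 0.5], [0, 0, 0, -34, 15, 150, 0.5], [0, 0, 0, -34, 15, 150, 0.5], [0, 0, 0, -34, 15, 150, 0.5]]
  ]
}}

```text
time_s: 15.35
tool_pos: [0.5787, 0.2156, 0.1009]
orientation: [-0.034, 0.999, 0.0, 0.001]
ft_force: [-0.8, 0.0, 0.2]
opening: 0.0442
grip_force: 0.0
```

```bash
python3 -c "
from h import *
d=grab('wrist','w11.png');go((.578,.215,.012),94);
for b in bars(d):print(b)
"
```

```text
t 15.4 at [0.5789 0.2158 0.1014] yaw 93.9 q7 1.37 turn [ 0.1  0.2 -0.1] shift [ 1.2 -0.8 89.4] F [1.1 0.2 0.4]
('L', 0.4586, 0.3268, 8.9, 81, 40)
('L', 0.5596, 0.2156, 3.0, 64, 31)
('S', 0.4538, 0.265, 10.6, 62, 29)
('S', 0.4746, 0.0934, 3.3, 62, 32)
('S', 0.5746, 0.2823, 0.6, 63, 29)
('S', 0.5865, 0.1618, 6.4, 64, 29)
('S', 0.6651, 0.1845, -86.0, 93, 20)
('S', 0.6661, 0.1367, -6.1, 62, 16)
('S', 0.712, 0.0176, 3.6, 48, 17)
```

View pics/w11.png

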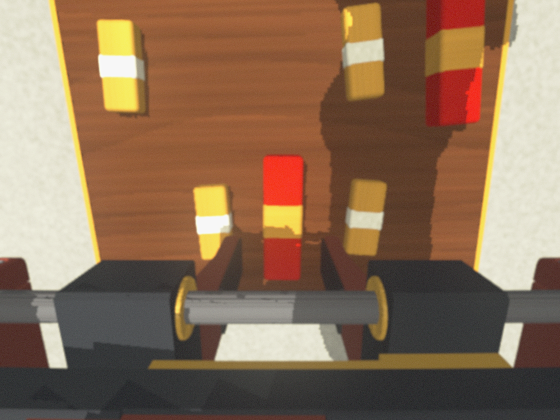

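Request:
{"fn": "carry_out", "kwargs": {
  "increments": [
    [[0, 0, 0, 0, 0, 40, 0.5], [0, 0, 0, 0, 0, 70, 0.5], [0, 0, 0, 0, 0, 85, 0.5], [0, 0, 0, 0, 0, 89, 0.5], [0, 0, 0, 0, 0, 89, 0.2], [0, 0, 0, 0, 0, 89, 0], [0, 0, 0, 0, 0, 89, 0], [0, 0, 0, 0, 0, 60, 0], [0, 0, 0, 0, 0, 0, 0], [0, 0, 0, 0, 0, -50, 0]]
  ]
}}

```text
time_s: 16.4
tool_pos: [0.5772, 0.215, 0.1413]
orientation: [-0.034, 0.999, -0.0, -0.0]
ft_force: [0.6, 1.2, -0.3]
opening: 0.0295
grip_force: 30.0
```

```bash
python3 -c "
from h import *
go((.535,-.169,.23),0);o=telemetry.get_obs();print(o['opening'],o['grip_force'])
"
```

```text
t 16.4 at [0.5772 0.215  0.1413] yaw 93.9 q7 1.35 turn [-0.1 -0.  93.9] shift [  68.6 -380.3  -88.5] F [ 0.6  1.2 -0.3]
0.0295274590442198 29.98883306980133
```

Request:
{"fn": "carry_out", "kwargs": {
  "increments": [
    [[0, 0, 8, 0, -20, -40, 0], [0, 0, 16, 5, -60, -80, 0], [0, 0, 24, 10, -105, -90, 0], [0, 0, 32, 20, -150, -90, 0], [0, 0, 40, 30, -195, -90, 0], [0, 0, 48, 40, -240, -90, 0], [0, 0, 56, 50, -280, -90, 0], [0, 0, 64, 60, -320, -90, 0], [0, 0, 72, 66, -355, -90, 0], [0, 0, 80, 66, -380, -90, 0]]
  ]
}}

```text
time_s: 17.4
tool_pos: [0.5368, -0.1713, 0.2307]
orientation: [0.619, 0.785, 0.001, 0.0]
ft_force: [0.2, 0.4, -1.8]
opening: 0.0298
grip_force: 30.0
```

Request:
{"fn": "carry_out", "kwargs": {
  "increments": [
    [[0, 0, 7, 0, 0, 0, 0], [0, 0, 14, 0, 0, 0, 0], [0, 0, 14, 0, 0, 0, 0], [0, 0, 14, 0, 0, 0, 0], [0, 0, 14, 0, 0, 0, 0]]
  ]
}}

```text
time_s: 17.9
tool_pos: [0.5381, -0.168, 0.2299]
orientation: [0.706, 0.708, 0.0, -0.0]
ft_force: [0.4, -0.1, -0.7]
opening: 0.0296
grip_force: 30.0
```

```bash
python3 -c "
from h import *
d=grab('wrist','w12.png');go((.538,-.169,.121),0);o=telemetry.get_obs();print(o['opening'],o['grip_force'])
"
```

```text
t 17.95 at [ 0.5381 -0.168   0.2298] yaw 0.1 q7 0.51 turn [ 0.  -0.   0.1] shift [-1.000e+00 -1.000e-01  1.088e+02] F [-0.5  0.3 -0.7]
0.029632317562636637 29.989023506641388
```

View pics/w12.png

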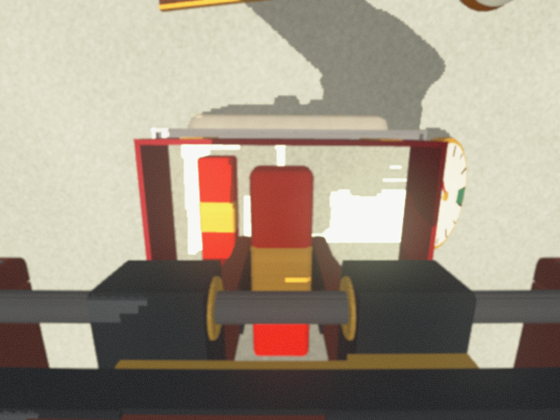

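Request:
{"fn": "carry_out", "kwargs": {
  "increments": [
    [[0, 0, 0, -1, 0, 40, 0], [0, 0, 0, -1, 0, 75, 0], [0, 0, 0, -1, 0, 97, 0], [0, 0, 0, -1, 0, 105, 0], [0, 0, 0, -1, 0, 109, 0], [0, 0, 0, -1, 0, 110, 0.2], [0, 0, 0, -1, 0, 110, 0.4], [0, 0, 0, -1, 0, 110, 0.42], [0, 0, 0, -1, 0, 80, 0.42], [0, 0, 0, -1, 0, 30, 0.42]]
  ]
}}

```text
time_s: 18.95
tool_pos: [0.5365, -0.1685, 0.1989]
orientation: [0.707, 0.707, -0.002, -0.002]
ft_force: [0.6, -0.2, -0.2]
opening: 0.0368
grip_force: 0.0
```

```bash
python3 -c "
from h import *
go((.452,.326,.26),99.5);print(telemetry.get_obs()['opening'])
"
```

```text
t 18.95 at [ 0.5365 -0.1685  0.1989] yaw -0.0 q7 0.54 turn [ -0.2  -0.3 -99.5] shift [494.5 -85.  -60.5] F [ 0.6 -0.2 -0.2]
0.0368320867843511
```

Request:
{"fn": "carry_out", "kwargs": {
  "increments": [
    [[0, 0, -2, 5, 0, -40, 0.5], [0, 0, -10, 45, -5, -70, 0.5], [0, 0, -18, 90, -10, -70, 0.5], [0, 0, -26, 140, -18, -70, 0.5], [0, 0, -34, 190, -26, -70, 0.5], [0, 0, -42, 238, -34, -70, 0.5], [0, 0, -50, 285, -44, -65, 0.5], [0, 0, -58, 332, -54, -60, 0.5], [0, 0, -66, 378, -64, -60, 0.5], [0, 0, -74, 424, -74, -60, 0.5]]
  ]
}}

```text
time_s: 19.95
tool_pos: [0.4639, 0.2565, 0.2606]
orientation: [0.137, 0.991, 0.001, 0.0]
ft_force: [1.9, 0.4, -0.3]
opening: 0.0438
grip_force: 0.0
```

```bash
python3 -c "
from h import *
go((.452,.326,.20),99.5)
"
```

```text
t 19.95 at [0.4639 0.2565 0.2606] yaw 74.3 q7 0.79 turn [  0.1   0.1 -25.2] shift [30.4 63.5 60.6] F [ 1.9  0.4 -0.3]
```

Request:
{"fn": "carry_out", "kwargs": {
  "increments": [
    [[0, 0, -8, 12, 25, 20, 0.5], [0, 0, -16, 24, 50, 40, 0.5], [0, 0, -25, 30, 63, 60, 0.5], [0, 0, -25, 30, 63, 60, 0.5], [0, 0, -25, 30, 63, 60, 0.5], [0, 0, -25, 30, 63, 60, 0.5]]
  ]
}}

```text
time_s: 20.55
tool_pos: [0.4543, 0.3225, 0.2012]
orientation: [-0.076, 0.997, 0.0, 0.001]
ft_force: [0.2, 0.3, 0.4]
opening: 0.0439
grip_force: 0.0
```

```bash
python3 -c "
from h import *
d=grab('wrist');s=grab('scene','s13.png')
for b in bars(d):print(b)
go((.452,.326,.10),99.5)
r,g=dial(s);r=r[r[:,1]>245];v=r-[258,264.5];i=np.argmax(np.hypot(*v.T));print(r[i],np.degrees(np.arctan2(v[:,0],-v[:,1]))[np.hypot(*v.T)>6]+19.6)
"
```

```text
('S', 0.4522, 0.2671, 11.0, 64, 29)
('S', 0.473, 0.0938, 2.0, 65, 35)
('S', 0.6154, 0.2256, 0.4, 87, 21)
('S', 0.6891, 0.0616, 8.5, 58, 25)
t 20.65 at [0.4541 0.3228 0.201 ] yaw 98.7 q7 1.12 turn [ 0.1  0.1 -0.8] shift [  1.7   3.4 101. ] F [-0.4  0.6  0.2]
[273 264] [104.83635831 105.51438322 106.02366563 106.42016988 106.73759477
 106.9974378  107.21405597 107.39740184 107.55459151 107.69084757]
```

Request:
{"fn": "carry_out", "kwargs": {
  "increments": [
    [[0, 0, -0.8, 2, 3, 40, 0.5], [0, 0, -0.8, 2, 3, 80, 0.5], [0, 0, -0.8, 2, 3, 100, 0.5], [0, 0, -0.8, 2, 3, 100, 0.5], [0, 0, -0.8, 2, 3, 100, 0.5]]
  ]
}}

```text
time_s: 21.15
tool_pos: [0.4514, 0.3261, 0.1007]
orientation: [-0.084, 0.996, 0.0, 0.001]
ft_force: [-0.1, 0.2, 0.2]
opening: 0.044
grip_force: 0.0
```

```bash
cat >> h.py <<'E'
def fit(d):
    "band & foil seen between the fingers: column range per row"
    h=cv2.cvtColor(d['image'],cv2.COLOR_RGB2HSV)
    red=cv2.inRange(h,(0,180,90),(7,255,255))|cv2.inRange(h,(174,180,90),(180,255,255))
    gold=cv2.inRange(h,(14,110,125),(34,255,255)); pale=cv2.inRange(h,(0,0,130),(180,70,255))
    for r in range(140,262,8):
        s=''
        for n,m in(('r',red),('g',gold),('p',pale)):
            c=np.where(m[r,236:328]>0)[0]+236
            if len(c)>5:s+=f'{n}{c.min()}-{c.max()} '
        print(r,s,end='; ')
    print()
E
python3 -c "
from h import *
d=grab('wrist','w14.png');go((.452,.326,.012),99.5);fit(d)
"
```

```text
t 21.2 at [0.4517 0.3266 0.1013] yaw 99.7 q7 1.18 turn [0.1 0.1 0.2] shift [ 0.  -0.8 89.3] F [-0.5  0.4  1.1]
140 ; 148 ; 156 r268-307 ; 164 r268-307 ; 172 r269-307 ; 180 r268-307 ; 188 r268-307 ; 196 r269-306 ; 204 g267-307 ; 212 g267-307 ; 220 g267-307 ; 228 g267-306 ; 236 r269-305 ; 244 r270-306 ; 252 r269-305 ; 260 r269-305 ;
```

Request:
{"fn": "carry_out", "kwargs": {
  "increments": [
    [[0, 0, 0, 1, 4, 40, 0.5], [0, 0, 0, 1, 4, 70, 0.5], [0, 0, 0, 1, 4, 85, 0.5], [0, 0, 0, 1, 4, 89, 0.5], [0, 0, 0, 1, 4, 89, 0.2], [0, 0, 0, 1, 4, 89, 0], [0, 0, 0, 1, 4, 89, 0], [0, 0, 0, 1, 4, 60, 0], [0, 0, 0, 1, 4, 0, 0], [0, 0, 0, 1, 4, -50, 0]]
  ]
}}

```text
time_s: 22.2
tool_pos: [0.4485, 0.3295, 0.1413]
orientation: [-0.085, 0.996, -0.0, -0.0]
ft_force: [0.2, 1.7, -0.4]
opening: 0.0297
grip_force: 30.0
```

```bash
python3 -c "
from h import *
go((.592,-.169,.23),0);o=telemetry.get_obs();print(o['opening'],o['grip_force'])
"
```

```text
t 22.2 at [0.4485 0.3295 0.1413] yaw 99.7 q7 1.16 turn [-0.1  0.  99.7] shift [ -57.1 -515.7  -88.3] F [ 0.2  1.7 -0.4]
0.02974123333546028 29.997674524784088
```

Request:
{"fn": "carry_out", "kwargs": {
  "increments": [
    [[0, 0, 8, 0, -10, -45, 0], [0, 0, 16, -3, -50, -88, 0], [0, 0, 24, -8, -95, -88, 0], [0, 0, 32, -13, -140, -88, 0], [0, 0, 40, -18, -185, -88, 0], [0, 0, 48, -23, -230, -88, 0], [0, 0, 56, -28, -278, -88, 0], [0, 0, 64, -34, -325, -88, 0], [0, 0, 72, -40, -372, -88, 0], [0, 0, 80, -46, -418, -88, 0]]
  ]
}}

```text
time_s: 23.2
tool_pos: [0.5653, -0.0759, 0.2285]
orientation: [0.578, 0.816, 0.001, 0.0]
ft_force: [1.5, 0.6, -0.8]
opening: 0.0301
grip_force: 30.0
```

```bash
python3 -c "
from h import *
go((.592,-.169,.23),0)
"
```

```text
t 23.2 at [ 0.5653 -0.0759  0.2285] yaw 19.4 q7 0.67 turn [ 0.1 -0.1 19.4] shift [-96.7  -5.8  -1.5] F [ 1.5  0.6 -0.8]
```

Request:
{"fn": "carry_out", "kwargs": {
  "increments": [
    [[0, 0, 8, -45, -3, -2, 0], [0, 0, 16, -90, -6, -2, 0], [0, 0, 19.6, -96, -6, -2, 0], [0, 0, 19.6, -96, -6, -2, 0], [0, 0, 19.6, -96, -6, -2, 0], [0, 0, 19.6, -96, -6, -2, 0]]
  ]
}}

```text
time_s: 23.8
tool_pos: [0.5919, -0.1647, 0.2297]
orientation: [0.705, 0.709, 0.001, -0.0]
ft_force: [0.3, 0.9, -0.7]
opening: 0.0299
grip_force: 30.0
```

```bash
python3 -c "
from h import *
d=grab('wrist','w15.png');go((.592,-.169,.115),0);o=telemetry.get_obs();print(o['opening'],o['grip_force'])
h=cv2.cvtColor(d['image'],cv2.COLOR_RGB2HSV)
m=cv2.inRange(h,(0,180,130),(7,255,255))|cv2.inRange(h,(174,180,130),(180,255,255))
for r in (180,190,200):
  c=np.where(np.diff(m[r].astype(int))!=0)[0];print(r,[ (x,onz(d,[(x,r)],.136)[0,0].round(3)) for x in c])
"
```

```text
t 23.85 at [ 0.5919 -0.1647  0.2297] yaw 0.4 q7 0.56 turn [ 0.  -0.1  0.4] shift [-4.500e+00  1.000e-01  1.147e+02] F [-0.3 -0.1 -0.7]
0.02977364832538569 29.99798208475113
180 [(np.int64(71), np.float64(0.416)), (np.int64(73), np.float64(0.418)), (np.int64(138), np.float64(0.473)), (np.int64(167), np.float64(0.497)), (np.int64(203), np.float64(0.527)), (np.int64(211), np.float64(0.534)), (np.int64(212), np.float64(0.534)), (np.int64(233), np.float64(0.552)), (np.int64(275), np.float64(0.587)), (np.int64(276), np.float64(0.588))]
190 [(np.int64(73), np.float64(0.417)), (np.int64(74), np.float64(0.418)), (np.int64(139), np.float64(0.473)), (np.int64(169), np.float64(0.498)), (np.int64(203), np.float64(0.527)), (np.int64(208), np.float64(0.531)), (np.int64(211), np.float64(0.533)), (np.int64(213), np.float64(0.535)), (np.int64(214), np.float64(0.536)), (np.int64(233), np.float64(0.552)), (np.int64(263), np.float64(0.577)), (np.int64(264), np.float64(0.578)), (np.int64(269), np.float64(0.582)), (np.int64(270), np.float64(0.583)), (np.int64(271), np.float64(0.583)), (np.int64(272), np.fl
[... 251 characters left out ...]
.float64(0.417)), (np.int64(77), np.float64(0.419)), (np.int64(140), np.float64(0.473)), (np.int64(169), np.float64(0.497)), (np.int64(204), np.float64(0.527)), (np.int64(206), np.float64(0.529)), (np.int64(207), np.float64(0.529)), (np.int64(233), np.float64(0.551)), (np.int64(262), np.float64(0.576)), (np.int64(263), np.float64(0.577)), (np.int64(270), np.float64(0.583)), (np.int64(271), np.float64(0.583)), (np.int64(272), np.float64(0.584)), (np.int64(274), np.float64(0.586)), (np.int64(276), np.float64(0.588)), (np.int64(278), np.float64(0.589)), (np.int64(282), np.float64(0.593)), (np.int64(283), np.float64(0.594)), (np.int64(288), np.float64(0.598)), (np.int64(289), np.float64(0.599))]
```

Request:
{"fn": "carry_out", "kwargs": {
  "increments": [
    [[0, 0, 0.4, -2, 0, 40, 0], [0, 0, 0.4, -4, 0, 75, 0], [0, 0, 0.4, -4, 0, 100, 0], [0, 0, 0.4, -4, 0, 110, 0], [0, 0, 0.4, -4, 0, 115, 0], [0, 0, 0.4, -4, 0, 116, 0.2], [0, 0, 0.4, -4, 0, 116, 0.4], [0, 0, 0.4, -4, 0, 116, 0.42], [0, 0, 0.4, -4, 0, 80, 0.42], [0, 0, 0.4, -4, 0, 30, 0.42]]
  ]
}}

```text
time_s: 24.85
tool_pos: [0.5906, -0.1699, 0.1994]
orientation: [0.709, 0.706, -0.001, -0.002]
ft_force: [2.2, 0.3, -0.3]
opening: 0.0369
grip_force: 0.0
```

```bash
python3 -c "
from h import *
go((.474,.0915,.20),91.5);print(telemetry.get_obs()['opening'])
"
```

```text
t 24.85 at [ 0.5906 -0.1699  0.1994] yaw -0.2 q7 0.58 turn [ -0.2  -0.2 -91.7] shift [ 2.609e+02 -1.177e+02 -1.000e-01] F [ 2.2  0.3 -0.3]
0.0368690910489039
```

Request:
{"fn": "carry_out", "kwargs": {
  "increments": [
    [[0, 0, -2, 0, 0, -40, 0.5], [0, 0, -10, 20, -5, -70, 0.5], [0, 0, -18, 50, -15, -70, 0.5], [0, 0, -26, 80, -28, -70, 0.5], [0, 0, -34, 110, -42, -70, 0.5], [0, 0, -42, 140, -56, -70, 0.5], [0, 0, -50, 170, -72, -60, 0.5], [0, 0, -58, 200, -88, -40, 0.5], [0, 0, -66, 230, -103, -20, 0.5], [0, 0, -74, 261, -118, 0, 0.5]]
  ]
}}

```text
time_s: 25.85
tool_pos: [0.4748, 0.092, 0.2001]
orientation: [0.139, 0.99, 0.001, 0.001]
ft_force: [1.8, 0.0, 0.3]
opening: 0.0443
grip_force: 0.0
```

Request:
{"fn": "carry_out", "kwargs": {
  "increments": [
    [[0, 0, -8, 0, 0, 0, 0.5], [0, 0, -16, 0, 0, 0, 0.5], [0, 0, -17.7, 0, 0, 0, 0.5], [0, 0, -17.7, 0, 0, 0, 0.5], [0, 0, -17.7, 0, 0, 0, 0.5], [0, 0, -17.7, 0, 0, 0, 0.5]]
  ]
}}

```text
time_s: 26.45
tool_pos: [0.4752, 0.0908, 0.1999]
orientation: [-0.012, 1.0, 0.0, 0.0]
ft_force: [-0.9, 0.8, 0.5]
opening: 0.0439
grip_force: 0.0
```

```bash
python3 -c "
from h import *
d=grab('wrist');s=grab('scene','s16.png')
for b in bars(d):print(b)
go((.474,.0915,.09),91.5)
r,g=dial(s);r=r[r[:,1]>245];v=r-[258,264.5];print(np.degrees(np.arctan2(v[:,0],-v[:,1]))[np.hypot(*v.T)>6]+19.6)
"
```

```text
('S', 0.4526, 0.2633, 11.1, 65, 32)
('S', 0.4736, 0.0901, 1.8, 63, 28)
('S', 0.6162, 0.2132, 10.1, 86, 20)
t 26.55 at [0.475  0.0909 0.1997] yaw 91.4 q7 1.41 turn [ 0.   0.  -0.1] shift [  1.    0.6 109.7] F [ 0.3 -0.5 -0.2]
[151.5872125  157.32631099 152.11044708 156.89061004 152.4789036
 156.57493401 152.75238973 156.33570459 152.96342296 156.1481577
 153.13119929 155.99718103]
```

Request:
{"fn": "carry_out", "kwargs": {
  "increments": [
    [[0, 0, 0, 1, 0, 45, 0.5], [0, 0, 0, 1, 0, 90, 0.5], [0, 0, 0, 1, 0, 130, 0.5], [0, 0, 0, 1, 0, 165, 0.5], [0, 0, 0, 1, 0, 182, 0.5], [0, 0, 0, 1, 0, 188, 0.5], [0, 0, 0, 1, 0, 188, 0.5], [0, 0, 0, 1, 0, 188, 0.2], [0, 0, 0, 1, 0, 188, 0], [0, 0, 0, 1, 0, 188, 0]]
  ]
}}

```text
time_s: 27.55
tool_pos: [0.4748, 0.0913, 0.0127]
orientation: [-0.013, 1.0, 0.0, 0.001]
ft_force: [-0.2, -0.5, 4.1]
opening: 0.0258
grip_force: 30.0
```

Request:
{"fn": "carry_out", "kwargs": {
  "increments": [
    [[0, 0, 0, 0, 0, 0, 0], [0, 0, 0, 0, 0, -30, 0], [0, 0, 8, 0, 0, -80, 0], [0, 0, 16, 0, 0, -130, 0], [0, 0, 24, 0, 0, -180, 0], [0, 0, 32, 0, 0, -210, 0]]
  ]
}}

```text
time_s: 28.15
tool_pos: [0.475, 0.091, 0.2252]
orientation: [0.266, 0.964, 0.002, 0.001]
ft_force: [-0.2, 0.2, -0.7]
opening: 0.0255
grip_force: 30.0
```

```bash
python3 -c "
from h import *
go((.538,-.169,.22),0);o=telemetry.get_obs();print(o['opening'],o['grip_force'])
"
```

```text
t 28.15 at [0.475  0.091  0.2252] yaw 59.1 q7 0.88 turn [ 0.3 -0.  59.1] shift [-187.6 -190.7    4.8] F [-0.2  0.2 -0.7]
0.02551307307590254 29.995217621326447
```

Request:
{"fn": "carry_out", "kwargs": {
  "increments": [
    [[0, 0, 8, -25, -25, 0, 0], [0, 0, 16, -50, -50, 0, 0], [0, 0, 24, -75, -76, 0, 0], [0, 0, 32, -100, -102, 0, 0], [0, 0, 40, -125, -127, 0, 0], [0, 0, 48, -150, -153, 2, 0], [0, 0, 56, -172, -176, 4, 0], [0, 0, 59, -188, -191, 4, 0], [0, 0, 59, -188, -191, 4, 0], [0, 0, 59, -188, -191, 4, 0]]
  ]
}}

```text
time_s: 29.15
tool_pos: [0.5385, -0.1688, 0.2175]
orientation: [0.704, 0.71, 0.0, -0.0]
ft_force: [-0.2, 1.2, -0.7]
opening: 0.0257
grip_force: 30.0
```

```bash
python3 -c "
from h import *
d=grab('wrist','w17.png');go((.538,-.169,.135),0);o=telemetry.get_obs();print(o['opening'],o['grip_force'])
"
```

```text
t 29.2 at [ 0.5386 -0.1679  0.2175] yaw 0.6 q7 0.61 turn [-0.  -0.1  0.6] shift [-1.2 -0.6 82.5] F [ 0.8  0.7 -0.7]
0.025629168082242863 30.000014305114746
```

View pics/w17.png

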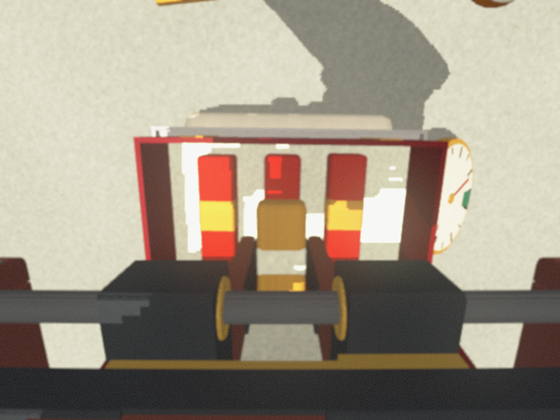

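Request:
{"fn": "carry_out", "kwargs": {
  "increments": [
    [[0, 0, 0, -1, 0, 40, 0], [0, 0, 0, -1, 0, 65, 0], [0, 0, 0, -1, 0, 78, 0], [0, 0, 0, -1, 0, 83, 0], [0, 0, 0, -1, 0, 84, 0], [0, 0, 0, -1, 0, 84, 0.2], [0, 0, 0, -1, 0, 84, 0.42], [0, 0, 0, -1, 0, 84, 0.42], [0, 0, 0, -1, 0, 60, 0.42], [0, 0, 0, -1, 0, 20, 0.42]]
  ]
}}

```text
time_s: 30.2
tool_pos: [0.5374, -0.1695, 0.1969]
orientation: [0.704, 0.71, -0.001, -0.002]
ft_force: [0.3, -0.6, 0.6]
opening: 0.0367
grip_force: 0.0
```

```bash
python3 -c "
from h import *
go((.575,.16,.20),95);print(telemetry.get_obs()['opening'])
"
```

```text
t 30.2 at [ 0.5374 -0.1695  0.1969] yaw 0.5 q7 0.63 turn [ -0.2  -0.2 -94.5] shift [329.2  40.1  -3.1] F [ 0.3 -0.6  0.6]
0.03672318441401177
```

Request:
{"fn": "carry_out", "kwargs": {
  "increments": [
    [[0, 0, -2, 0, 0, -40, 0.5], [0, 0, -10, 20, 0, -70, 0.5], [0, 0, -18, 60, 5, -70, 0.5], [0, 0, -26, 100, 10, -70, 0.5], [0, 0, -34, 140, 16, -70, 0.5], [0, 0, -42, 180, 23, -70, 0.5], [0, 0, -50, 220, 30, -60, 0.5], [0, 0, -58, 260, 38, -40, 0.5], [0, 0, -66, 300, 45, -20, 0.5], [0, 0, -74, 330, 52, 0, 0.5]]
  ]
}}

```text
time_s: 31.2
tool_pos: [0.5883, 0.1636, 0.1973]
orientation: [0.131, 0.991, 0.001, 0.0]
ft_force: [0.2, 0.1, -0.3]
opening: 0.0441
grip_force: 0.0
```

Request:
{"fn": "carry_out", "kwargs": {
  "increments": [
    [[0, 0, -8, 0, 0, 0, 0.5], [0, 0, -16, 0, 0, 0, 0.5], [0, 0, -22, 0, 0, 0, 0.5], [0, 0, -22, 0, 0, 0, 0.5], [0, 0, -22, 0, 0, 0, 0.5], [0, 0, -22, 0, 0, 0, 0.5]]
  ]
}}

```text
time_s: 31.8
tool_pos: [0.5883, 0.1603, 0.1979]
orientation: [-0.055, 0.998, 0.0, 0.0]
ft_force: [-0.0, -0.0, 0.2]
opening: 0.0438
grip_force: 0.0
```

```bash
python3 -c "
from h import *
d=grab('wrist');s=grab('scene','s18.png')
for b in bars(d):print(b)
go((.5865,.161,.012),96)
r,g=dial(s);r=r[r[:,1]>245];v=r-[258,264.5];print(np.degrees(np.arctan2(v[:,0],-v[:,1]))[np.hypot(*v.T)>6]+19.6)
"
```

```text
('S', 0.4537, 0.2649, 10.6, 62, 29)
('S', 0.5754, 0.2816, 0.6, 63, 30)
('S', 0.5873, 0.1606, 6.3, 63, 28)
('S', 0.6801, 0.1698, -85.9, 103, 52)
('S', 0.7165, 0.2931, 15.6, 87, 22)
('S', 0.7422, 0.0581, -3.0, 87, 22)
t 31.9 at [0.5882 0.1603 0.1977] yaw 96.4 q7 1.53 turn [-0.   0.   0.4] shift [  1.6   0.8 185.7] F [0.1 0.6 0. ]
[170.98954033 174.82485943 171.52751306 174.39887635 171.8414594
 174.13665494 172.04718842 173.95899418 170.35117366]
```

Request:
{"fn": "carry_out", "kwargs": {
  "increments": [
    [[0, 0, 0, 1, 0, 45, 0.5], [0, 0, 0, 1, 0, 90, 0.5], [0, 0, 0, 1, 0, 130, 0.5], [0, 0, 0, 1, 0, 165, 0.5], [0, 0, 0, 1, 0, 180, 0.5], [0, 0, 0, 1, 0, 186, 0.5], [0, 0, 0, 1, 0, 186, 0.5], [0, 0, 0, 1, 0, 186, 0.2], [0, 0, 0, 1, 0, 186, 0], [0, 0, 0, 1, 0, 186, 0]]
  ]
}}

```text
time_s: 32.9
tool_pos: [0.5882, 0.1606, 0.0131]
orientation: [-0.056, 0.998, 0.0, 0.001]
ft_force: [-1.0, -0.7, 3.9]
opening: 0.0256
grip_force: 30.0
```

Request:
{"fn": "carry_out", "kwargs": {
  "increments": [
    [[0, 0, 0, 0, 0, 0, 0], [0, 0, 0, 0, 0, -30, 0], [0, 0, 8, 0, 0, -80, 0], [0, 0, 16, 0, 0, -130, 0], [0, 0, 24, 0, 0, -180, 0], [0, 0, 32, 0, 0, -210, 0], [0, 0, 40, 0, 0, -210, 0]]
  ]
}}

```text
time_s: 33.6
tool_pos: [0.5899, 0.1607, 0.2271]
orientation: [0.291, 0.957, 0.003, 0.003]
ft_force: [-0.0, -0.0, -1.6]
opening: 0.0256
grip_force: 30.0
```

```bash
python3 -c "
from h import *
go((.592,-.169,.22),0);o=telemetry.get_obs();print(o['opening'],o['grip_force'])
"
```

```text
t 33.6 at [0.5899 0.1607 0.2271] yaw 56.1 q7 0.92 turn [ 0.5 -0.  56.1] shift [-185.5 -272.5    5.7] F [-0.  -0.  -1.6]
0.025580821906688304 29.99536693096161
```

Request:
{"fn": "carry_out", "kwargs": {
  "increments": [
    [[0, 0, 8, -25, -37, 0, 0], [0, 0, 16, -50, -74, 0, 0], [0, 0, 24, -75, -110, 0, 0], [0, 0, 32, -100, -147, 0, 0], [0, 0, 40, -125, -183, 0, 0], [0, 0, 48, -150, -220, 2, 0], [0, 0, 56, -172, -252, 5, 0], [0, 0, 56, -186, -272, 5, 0], [0, 0, 56, -186, -272, 5, 0], [0, 0, 56, -186, -272, 5, 0]]
  ]
}}

```text
time_s: 34.6
tool_pos: [0.5918, -0.1692, 0.2167]
orientation: [0.705, 0.71, 0.0, -0.0]
ft_force: [1.3, 0.8, -0.7]
opening: 0.0255
grip_force: 30.0
```

```bash
python3 -c "
from h import *
d=grab('wrist','w19.png');go((.592,-.169,.134),0);o=telemetry.get_obs();print(o['opening'],o['grip_force'])
h=cv2.cvtColor(d['image'],cv2.COLOR_RGB2HSV)
m=cv2.inRange(h,(0,150,70),(10,255,255))|cv2.inRange(h,(174,150,70),(180,255,255))
for r in (165,180):
  c=np.where(np.diff(m[r].astype(int))!=0)[0];print(r,[ (int(x),onz(d,[(x,r)],.127)[0,0].round(3)) for x in c if 190<x<420])
"
```

```text
t 34.65 at [ 0.5921 -0.168   0.2166] yaw 0.5 q7 0.64 turn [-0.  -0.1  0.5] shift [-1.1 -0.1 82.6] F [-0.1  0.4 -0.1]
0.02574489149111283 29.99965935945511
165 [(199, np.float64(0.525)), (234, np.float64(0.554)), (265, np.float64(0.579)), (298, np.float64(0.605))]
180 [(232, np.float64(0.552)), (234, np.float64(0.553)), (265, np.float64(0.579)), (298, np.float64(0.606))]
```

Request:
{"fn": "carry_out", "kwargs": {
  "increments": [
    [[0, 0, 0, -1, 0, 40, 0], [0, 0, 0, -1, 0, 65, 0], [0, 0, 0, -1, 0, 78, 0], [0, 0, 0, -1, 0, 84, 0], [0, 0, 0, -1, 0, 86, 0], [0, 0, 0, -1, 0, 86, 0.2], [0, 0, 0, -1, 0, 86, 0.42], [0, 0, 0, -1, 0, 86, 0.42], [0, 0, 0, -1, 0, 60, 0.42], [0, 0, 0, -1, 0, 20, 0.42]]
  ]
}}

```text
time_s: 35.65
tool_pos: [0.5907, -0.1696, 0.1959]
orientation: [0.704, 0.71, -0.001, -0.002]
ft_force: [0.8, -0.2, 0.3]
opening: 0.037
grip_force: 0.0
```

Request:
{"fn": "carry_out", "kwargs": {
  "increments": [
    [[0, 0, 0, 0, 0, -40, 0.6], [0, 0, 0, 0, 0, -85, 0.8], [0, 0, 0, 0, -10, -130, 1], [0, 0, 0, -30, -20, -160, 1], [0, 0, 0, -60, -35, -185, 1], [0, 0, 0, -90, -46, -200, 1], [0, 0, 0, -113, -46, -200, 1], [0, 0, 0, -113, -46, -200, 1], [0, 0, 0, -113, -46, -200, 1], [0, 0, 0, -113, -46, -200, 1]]
  ]
}}

```text
time_s: 36.65
tool_pos: [0.5473, -0.2823, 0.3963]
orientation: [0.704, 0.71, 0.0, -0.0]
ft_force: [-0.1, 0.4, -0.1]
opening: 0.0879
grip_force: 0.0
```

```bash
python3 -c "
from h import *
d=grab('wrist','w20.png');s=grab('scene','s20.png');go((.546,-.282,.244),0)
r,g=dial(s);r=r[r[:,1]>245];v=r-[258,264.5];print(np.degrees(np.arctan2(v[:,0],-v[:,1]))[np.hypot(*v.T)>6]%360+19.6)
a=cv2.imread('pics/w20.png');b=cv2.resize(cv2.imread('pics/s20.png')[150:295,185:295],(420,553),interpolation=2)[:420]
b=cv2.imread('pics/s20.png')[150:295,185:295];b=cv2.resize(b,(318,420),interpolation=2);c=np.hstack([a,b]);c=cv2.resize(c,(800,int(420*800/c.shape[1])));cv2.imwrite('pics/c5.png',c)
"
```

```text
t 36.75 at [ 0.5474 -0.2822  0.3963] yaw 0.6 q7 0.73 turn [-0.  -0.   0.6] shift [ 1.000e-01 -1.300e+00  1.523e+02] F [-0.2  0.3 -0.2]
[190.85383774 192.00535663 192.89016319 193.59099404 194.15966797
 188.81570213 194.63025927 189.73419306 190.50972308 191.17303098
 191.7466867 ]
```

View pics/c5.png

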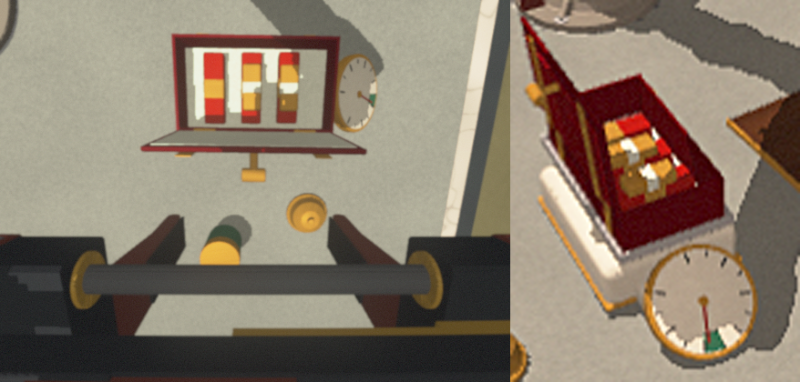

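```bash
python3 -c "
from h import *
d=grab('wrist');go((.545,-.282,.233),0)
print(proj(d,[(.545,-.282,.252)]))
h=cv2.cvtColor(d['image'],cv2.COLOR_RGB2HSV);m=cv2.inRange(h,(12,110,110),(34,255,255))
n,_,st,ct=cv2.connectedComponentsWithStats(m)
for k in range(1,n):
  if st[k,4]>100 and 200<ct[k][0]<350: print(st[k],ct[k].round(1))
r=.1094
for t in np.linspace(1.75,0,15):
  a=t+.316;print(round(t,2),(r*np.array([np.cos(a),np.sin(a)])*1000+[-231+282,155-252]).round(0))
"
```

```text
t 36.8 at [ 0.5473 -0.2823  0.3963] yaw 0.6 q7 0.73 turn [-0.  -0.   0.6] shift [  0.3  -2.3 163.3] F [-0.6  0.1  0.2]
[[278.58707475 200.07862414]]
[265  70  22  20 414] [275.9  79.6]
[304  71  24  51 804] [316.1  95.5]
[224  87  23  22 484] [235.   97.1]
[265 102  21  20 389] [275.3 111.1]
[265 168  26  32 482] [277.7 188.5]
[ 314  213   45   43 1470] [336.1 234. ]
[ 219  261   44   31 1063] [240.7 278.8]
1.75 [-1. -1.]
1.62 [11.  5.]
1.5 [24.  9.]
1.38 [38. 12.]
1.25 [52. 12.]
1.12 [65. 11.]
1.0 [79.  9.]
0.88 [92.  5.]
0.75 [104.  -1.]
0.62 [115.  -9.]
0.5 [126. -17.]
0.38 [135. -27.]
0.25 [143. -38.]
0.12 [150. -50.]
0.0 [155. -63.]
```

```bash
python3 -c "
from h import *
d=grab('wrist');s=grab('scene');P=(277.8,191.5)
X=tri([(d,P),(s,(196.4,186))]);print(X,[proj(c,[X]) for c in (d,s)])
h=cv2.cvtColor(s['image'],cv2.COLOR_RGB2HSV);m=cv2.inRange(h,(12,110,90),(34,255,255))
n,_,st,ct=cv2.connectedComponentsWithStats(m)
for k in range(1,n):
  if st[k,4]>8 and 180<ct[k][0]<225 and 155<ct[k][1]<215: print(st[k],ct[k].round(1))
print([proj(c,[(.545,-.282,.252)]) for c in (d,s)])
w=d['image'][150:220,240:320];w=cv2.resize(w,(400,350),interpolation=2);q=s['image'][165:205,180:225];q=cv2.resize(q,(394,350),interpolation=2)
cv2.imwrite('pics/c6.png',cv2.cvtColor(np.hstack([w,q]),cv2.COLOR_RGB2BGR))
"
```

```text
[ 0.54527496 -0.27014418  0.25565029] [array([[278.96764747, 188.96556197]]), array([[195.4041218 , 185.90392968]])]
[191 163  13  35 120] [195.8 181.9]
[210 189   9  36  65] [214.2 206.6]
[202 200   4  11  17] [203.4 204.8]
[array([[278.63128048, 199.9104668 ]]), array([[191.51016776, 188.13078743]])]
```

View pics/c6.png

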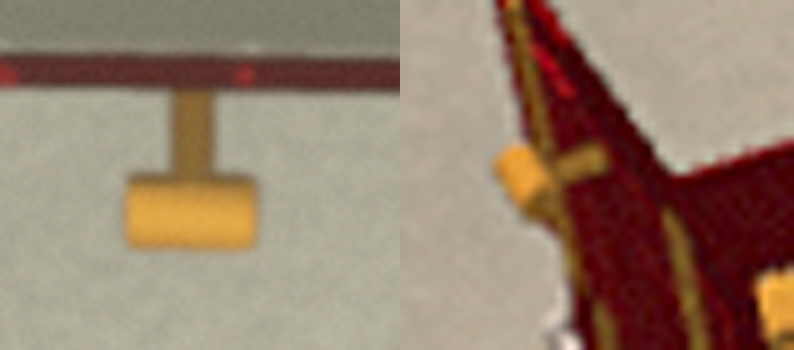

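Request:
{"fn": "carry_out", "kwargs": {
  "increments": [
    [[0, 0, 0, 11, -2, 40, 0.6], [0, 0, 0, 11, -2, 80, 0.5], [0, 0, 0, 11, -2, 120, 0.5], [0, 0, 0, 11, -2, 145, 0.5], [0, 0, 0, 11, -2, 160, 0.5], [0, 0, 0, 11, -2, 160, 0.4], [0, 0, 0, 11, -2, 160, 0.2], [0, 0, 0, 11, -2, 160, 0], [0, 0, 0, 11, -2, 160, 0], [0, 0, 0, 11, -2, 160, 0]]
  ]
}}

```text
time_s: 37.9
tool_pos: [0.5443, -0.2733, 0.2374]
orientation: [0.705, 0.71, -0.0, 0.0]
ft_force: [-3.8, -1.8, 0.3]
opening: 0.0257
grip_force: 30.0
```

```bash
python3 -c "
from h import *
o=telemetry.get_obs();go((.545,-.271,.236),0);print(o['opening'],o['grip_force'])
P=o['tool_pos'][1:]+[0,.019]-np.array([-.231,.155]);print(P,np.hypot(*P),np.arctan2(P[1],P[0])-.316)
r=.1094
for t in np.linspace(1.635,0,14):
  a=t+.316;print(round(t,2),(r*np.array([np.cos(a)-np.cos(1.951),np.sin(a)-np.sin(1.951)])*1000).round(0))
"
```

```text
t 37.9 at [ 0.5443 -0.2733  0.2374] yaw 0.4 q7 0.81 turn [0.  0.  0.4] shift [2.3 0.7 1.4] F [-3.8 -1.8  0.3]
0.025703339510567417 29.999986588954926
[-0.04229128  0.10140436] 0.1098699095798706 1.6499190390477174
1.64 [0. 0.]
1.51 [13.  4.]
1.38 [27.  7.]
1.26 [40.  8.]
1.13 [54.  7.]
1.01 [68.  4.]
0.88 [81.  0.]
0.75 [93. -6.]
0.63 [105. -13.]
0.5 [115. -22.]
0.38 [125. -32.]
0.25 [133. -43.]
0.13 [139. -55.]
0.0 [145. -68.]
```

Gripped. Swing it shut along the arc.

Request:
{"fn": "carry_out", "kwargs": {
  "increments": [
    [[0, 0, 0, 13, 0, -4, 0], [0, 0, 0, 27, 0, -7, 0], [0, 0, 0, 40, 0, -8, 0], [0, 0, 0, 54, 0, -7, 0], [0, 0, 0, 68, 0, -4, 0], [0, 0, 0, 81, 0, 0, 0], [0, 0, 0, 93, 0, 6, 0], [0, 0, 0, 105, 0, 13, 0], [0, 0, 0, 115, 0, 22, 0], [0, 0, 0, 125, 0, 32, 0]]
  ]
}}

```text
time_s: 38.9
tool_pos: [0.5447, -0.1467, 0.2042]
orientation: [0.704, 0.71, 0.001, 0.001]
ft_force: [2.5, -2.1, 0.8]
opening: 0.0256
grip_force: 30.0
```

Request:
{"fn": "carry_out", "kwargs": {
  "increments": [
    [[0, 0, 0, 8, 0, 11, 0], [0, 0, 0, 14, 0, 23, 0], [0, 0, 0, 18, 0, 32, 0], [0, 0, 0, 21, 0, 38, 0], [0, 0, 0, 21, 0, 42, 0], [0, 0, 0, 21, 0, 44, 0], [0, 0, 0, 21, 0, 44, 0]]
  ]
}}

```text
time_s: 39.6
tool_pos: [0.5448, -0.1215, 0.1596]
orientation: [0.703, 0.711, 0.002, -0.002]
ft_force: [3.4, 10.7, 3.6]
opening: 0.0255
grip_force: 30.0
```

```bash
python3 -c "
from h import *
o=telemetry.get_obs();go((.545,-.127,.17),0);print(o['opening'],o['grip_force'])
s=grab('scene')
r,g=dial(s);r=r[r[:,1]>245];v=r-[258,264.5];print(np.degrees(np.arctan2(v[:,0],-v[:,1]))[np.hypot(*v.T)>6]%360+19.6)
"
```

```text
t 39.6 at [ 0.5448 -0.1215  0.1596] yaw 0.7 q7 0.63 turn [-0.  -0.4  0.7] shift [ -5.4   0.2 -10.5] F [ 3.4 10.7  3.6]
0.025507240984244443 30.0381338596344
[328.41138404 329.66078446 317.77859011 319.58163937 318.04292862
 320.17922687 318.41079374 321.02956561 318.95775354 322.33522627
 319.85643716 324.5920202 ]
```

Request:
{"fn": "carry_out", "kwargs": {
  "increments": [
    [[0, 0, 0, -3, 0, -2, 0], [0, 0, 0, -5, 0, -4, 0], [0, 0, 0, -5, 0, -6, 0], [0, 0, 0, -5, 0, -7, 0], [0, 0, 0, -5, 0, -7, 0]]
  ]
}}

```text
time_s: 40.15
tool_pos: [0.5447, -0.1247, 0.1663]
orientation: [0.703, 0.712, 0.003, -0.004]
ft_force: [3.9, 13.0, 2.6]
opening: 0.0256
grip_force: 30.0
```

```bash
python3 -c "
from h import *
o=telemetry.get_obs();go((.545,-.127,.17),0)
s=grab('scene','s22.png');e=grab('side','e22.png')
r,g=dial(s);r=r[r[:,1]>245];v=r-[258,264.5];print((np.degrees(np.arctan2(v[:,0],-v[:,1]))[np.hypot(*v.T)>6]%360+19.6).mean())
"
```

```text
t 40.15 at [ 0.5447 -0.1247  0.1663] yaw 0.7 q7 0.63 turn [-0.1 -0.5  0.7] shift [-2.3  0.2 -3.7] F [ 3.9 13.   2.6]
321.80218232335767
```

Request:
{"fn": "carry_out", "kwargs": {
  "increments": [
    [[0, 0, 0, 3, 0, 0, 0], [0, 0, 0, 5, 0, 0, 0], [0, 0, 0, 7, 0, 0, 0], [0, 0, 0, 7, 0, 0, 0], [0, 0, 0, 7, 0, 0, 0]]
  ]
}}

```text
time_s: 40.75
tool_pos: [0.5448, -0.1226, 0.1672]
orientation: [0.704, 0.711, 0.001, -0.0]
ft_force: [4.8, 4.0, 0.9]
opening: 0.0256
grip_force: 30.0
```

```bash
cat > st.py <<'E'
from h import *
o=telemetry.get_obs();go((.545,-.127,.17),0)
s=grab('scene','sx.png')
r,g=dial(s);r=r[r[:,1]>245];v=r-[258,264.5];a=np.degrees(np.arctan2(v[:,0],-v[:,1]))[np.hypot(*v.T)>6]%360+19.6;print(a.mean(),a.std(),'F',o['ft_force'],o['opening'])
E
python3 st.py
```

```text
t 40.75 at [ 0.5448 -0.1226  0.1672] yaw 0.6 q7 0.62 turn [ 0.1 -0.1  0.6] shift [-4.4  0.2 -2.8] F [4.8 4.  0.9]
273.3710192473494 2.133551137628769 F [4.8011872  4.01896129 0.90566691] 0.02555653406664379
```

Request:
{"fn": "carry_out", "kwargs": {
  "increments": [
    [[0, 0, 0, 2, 0, 0, 0], [0, 0, 0, 3, 0, 0, 0], [0, 0, 0, 4, 0, 0, 0], [0, 0, 0, 4, 0, 0, 0], [0, 0, 0, 4, 0, 0, 0]]
  ]
}}

```text
time_s: 41.3
tool_pos: [0.5448, -0.1216, 0.1677]
orientation: [0.704, 0.71, 0.0, 0.002]
ft_force: [5.7, -2.3, 1.0]
opening: 0.0256
grip_force: 30.0
```

```bash
python3 st.py
```

```text
t 41.3 at [ 0.5448 -0.1216  0.1677] yaw 0.4 q7 0.61 turn [0.2 0.1 0.4] shift [-5.4  0.1 -2.3] F [ 5.7 -2.3  1. ]
247.34528892006983 3.5704009835723696 F [ 5.65911619 -2.25097362  1.01918225] 0.02564552312459671
```

Request:
{"fn": "carry_out", "kwargs": {
  "increments": [
    [[0, 0, 0, -1, 0, -2, 0], [0, 0, 0, -1, 0, -4, 0], [0, 0, 0, -1, 0, -4, 0], [0, 0, 0, -1, 0, -4, 0.2], [0, 0, 0, -1, 0, -4, 0.4], [0, 0, 0, -1, 0, -4, 0.5], [0, 0, 0, -1, 0, -4, 0.5], [0, 0, 0, -1, 0, -20, 0.5], [0, 0, 0, -1, 0, -50, 0.5], [0, 0, 0, -1, 0, -90, 0.5]]
  ]
}}

```text
time_s: 42.35
tool_pos: [0.5423, -0.1215, 0.2583]
orientation: [0.705, 0.71, -0.001, -0.001]
ft_force: [1.0, 0.6, 0.1]
opening: 0.0441
grip_force: 0.0
```

Request:
{"fn": "carry_out", "kwargs": {
  "increments": [
    [[0, 0, 0, 0, 0, -45, 1], [0, 0, 0, 0, 0, -90, 1], [0, 0, 0, 20, 0, -120, 1], [0, 0, 0, 20, 0, -120, 1], [0, 0, 0, 20, 0, -120, 1], [0, 0, 0, 20, 0, -120, 1]]
  ]
}}

```text
time_s: 42.95
tool_pos: [0.5425, -0.1019, 0.3767]
orientation: [0.705, 0.71, -0.001, -0.001]
ft_force: [-0.2, -0.1, -0.4]
opening: 0.0868
grip_force: 0.0
```

```bash
python3 st.py; python3 -c "
from h import *
s=cv2.imread('pics/sx.png')[150:295,185:295];e=grab('side','ex.png');e=cv2.imread('pics/ex.png')
c=np.hstack([cv2.resize(s,(318,420),interpolation=2),cv2.resize(e[100:310,230:430],(400,420),interpolation=2)]);cv2.imwrite('pics/c7.png',c)
s=grab('scene');d=grab('side')
print([b for b in bars(d)])
"
```

```text
t 42.95 at [ 0.5425 -0.1019  0.3767] yaw 0.4 q7 0.38 turn [-0.1 -0.   0.4] shift [-25.2   2.7 206.7] F [-0.2 -0.1 -0.4]
192.39272649065632 1.6998189215613402 F [-0.1615045  -0.09439691 -0.41064686] 0.08684446489222351
[('S', 0.4535, 0.2665, 12.0, 61, 27), ('S', 0.5762, 0.284, 0.4, 62, 27)]
```

View pics/c7.png

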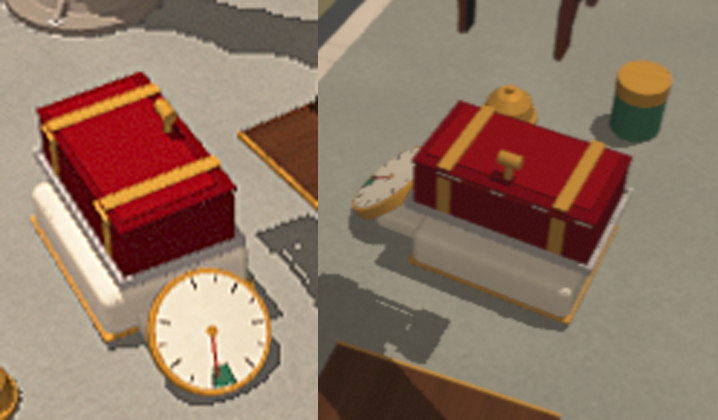

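Request:
{"fn": "carry_out", "kwargs": {
  "increments": [
    [[0, 0, 0, -5, 30, 40, 0.5], [0, 0, 0, -10, 57, 85, 0.2], [0, 0, 0, -10, 57, 130, 0], [0, 0, 0, -10, 57, 170, 0], [0, 0, 0, -10, 57, 195, 0], [0, 0, 0, -10, 57, 207, 0], [0, 0, 0, -10, 57, 213, 0], [0, 0, 0, -10, 57, 218, 0], [0, 0, 0, -10, 57, 222, 0], [0, 0, 0, -10, 57, 222, 0]]
  ]
}}

```text
time_s: 44.15
tool_pos: [0.6008, -0.1112, 0.1561]
orientation: [0.704, 0.71, 0.0, 0.0]
ft_force: [0.1, -0.1, -0.1]
opening: 0.0109
grip_force: 0.0
```

```bash
python3 st.py
```

```text
t 44.15 at [ 0.6008 -0.1112  0.1561] yaw 0.5 q7 0.61 turn [ 0.1 -0.   0.5] shift [-15.4 -55.9 -13.9] F [ 0.1 -0.1 -0.1]
237.54662605543854 2.3167222313522924 F [ 0.08715823 -0.11375635 -0.06907327] 0.010856386083213019
```

Request:
{"fn": "carry_out", "kwargs": {
  "increments": [
    [[0, 0, 0, 0, 0, 3, 0], [0, 0, 0, 0, 0, 5, 0], [0, 0, 0, 0, 0, 5, 0], [0, 0, 0, 0, 0, 0, 0], [0, 0, 0, 0, 0, -5, 0], [0, 0, 0, 0, 0, -20, 0], [0, 0, 0, 0, 0, -60, 0], [0, 0, 0, 0, 0, -110, 0], [0, 0, 0, 0, 0, -150, 0], [0, 0, 0, 0, 0, -150, 0]]
  ]
}}

```text
time_s: 45.2
tool_pos: [0.6029, -0.1131, 0.3124]
orientation: [0.705, 0.71, 0.003, 0.004]
ft_force: [0.6, -0.3, 0.1]
opening: 0.0003
grip_force: 0.0
```

Request:
{"fn": "carry_out", "kwargs": {
  "increments": [
    [[0, 0, 0, 0, 0, -20, 0], [0, 0, 0, 0, 0, -20, 0], [0, 0, 0, 0, 0, -20, 0], [0, 0, 0, 0, 0, -20, 0], [0, 0, 0, 0, 0, -20, 0], [0, 0, 0, 0, 0, -20, 0]]
  ]
}}

```text
time_s: 45.8
tool_pos: [0.6002, -0.1111, 0.3249]
orientation: [0.704, 0.71, -0.0, -0.0]
ft_force: [-0.1, -0.5, -1.2]
opening: 0.0003
grip_force: 0.0
```

```bash
python3 st.py && python3 -c "
from h import *
print(bars(grab('side')));print(workorder.job_done())"
```

```text
t 45.8 at [ 0.6002 -0.1111  0.3249] yaw 0.4 q7 0.48 turn [-0.1  0.   0.4] shift [-15.5 -55.1 155. ] F [-0.1 -0.5 -1.2]
191.8281467990507 1.7616504324280964 F [-0.09329376 -0.47440808 -1.18784706] 0.00025407737687563076
[('S', 0.576, 0.2841, -0.9, 62, 27)]
the job is handed in; nothing more can be done
None
```

The job is handed in at 45.8 s, with no verdict returned: three large and two small bars are in the chest, the pointer reads about 192° (roughly 384 g), and the lid was pressed shut. Two small bars stay on the board; the final check picked up only one of them, and both were seen there about 3 s earlier.

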